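Unstack a parcel of stones for appraisal

ROBOT

A 6-joint arm with a two-finger parallel gripper is mounted at the origin on a cart in front of the work surface, level with it; the furniture and walls round the work are solid. World frame = base frame: x ahead of the robot, y to its left, z up, the work surface at z = 0. Lengths are in m, angles in rad, forces in N, time in s.
With the tool pointing down it reaches from about 0.375 to 0.9 m from the base axis. Payload 3.1 kg.
Tool frame: the origin (TCP) lies midway between the tips of the shut fingers; the grasp point (between the pads) lies 19 mm behind it; x points along the fingers, y is the direction in which the jaws open and shut, and the axes are right-handed (so a half turn about x gives the same grasp; the last joint's range is limited). The gripper opens to 87 mm and grips with 3 to 60 N. Pads are 19 mm wide; open, the fingers measure 117 mm over their backs; the gripper's body (75 mm by 190 mm) begins 51 mm behind the grasp point.
Start: joints at [-1.482, 0.527, 1.433, -0, 1.181, -0.178], TCP at [0.165, -0.603, 0.223] pointing down, gripper open.
Joint ranges: [-3.08, 3.08], [-0.75, 2.2], [0.22, 2.44], [-1.43, 4.57], [0, 2.65], [-2.85, 2.85]. Speed limits (rad/s): [2.79, 2.79, 3.14, 3.14, 3.14, 3.14].

INTERFACE

Orientations are given as a unit quaternion [x, y, z, w].
In Python, from rig import get_obs, imaging, robot gives the robot as it stands.
- The arm moves only by the shell command python3 -m inch 'ROWS' [FORCE]. ROWS is JSON, a list of rows, each a list of 3 entries, a list of its own where there are three numbers: the finger opening in mm, from 0 to 87, then the shift along the tool's x, y, z in mm, then the turn, a rotation vector about the tool's x, y, z in degrees. In form: [[grip, [dx, dy, dz], [wx, wy, wz]], ...]. A call has 1 to 12 rows; each row shifts and turns the pose as measured when the row begins, along the tool's axes as they then stand; what a row does not reach is not made up. A row lasts 1/8 s, in which the tool goes at most 62.5 mm and 10.7 degrees, less where a joint would pass 70% of its speed; a pose out of reach is approached as far as the arm can. A call with a gripper value outside its range is refused whole. The fingers move at their own pace and stop on an object; FORCE is the grip in N (left out, the last holds). Time passes only in rows, so rows that do not move let the fingers close. It gives the time, the measured TCP pose, the force and the opening at its end, in the units of the state.
- get_obs(): the state, without advancing time (a new reading comes with each control period).
- imaging.camera(name): name is "side" or "top" or "wrist"; returns the picture (400x640x3 uint8, red, green, blue); there is no depth.
- imaging.camera_params(name): a dict with "camera_matrix" (3x3 intrinsics, pixels), "xyz" and "rotation" of the camera in the world. Camera axes: x right, y down, z forward; pixel columns grow to the right and rows downward; lengths in m; the calibration is good to about 2 mm. A picture is of the moment at which its call begins: read the wrist's pose just before it. camera_params takes no time and is no camera call; for the wrist camera it gives the pose at the moment of the call.
- robot.hand_in(): hands the job in, once; it reports no verdict.
Trained networks look in the newest picture that a camera, given by its name, has taken for a name from the list of things; names that differ only in an ending like _2 or _b are one class to them, and where a whole thing is asked for, a point or a joint stands for the part that bears it (a point fixed in the world has none). Each returns a list of dicts, best first, with "confidence" (0 to 1); they miss things now and then, are a little off and sometimes report something else, mostly with a low value. They report only what shows in the picture. A call takes as long as a camera call. They do not tell look-alikes from the thing itself.
- imaging.cut_out(camera, target): "pixels" (400x640 bool, what is visible of it) and "box" ([centre column, centre row, width, height] in pixels, round what is visible of it).
- imaging.tip_of(camera, target): "pixel" ([column, row] in pixels: a listed point, or the origin of a listed thing).
The state is a dict: "time": time; "q": joint angles; "joint_velocities": joint speeds; "joint_torque": joint torques, N m; "position": TCP position; "tool_rot": TCP orientation; "ft_force": force on the tool from outside, world axes, zero at the start; "moment": the same for the moment, N m; "grip_width": finger opening in m.
Only numpy, scipy, OpenCV 4.12 (cv2) and the standard library are available. Lean on these libraries where they do the work, as an engineer would, in place of code of your own. Each camera call takes 0.05 s, during which the arm holds its last target. There are 200 camera calls.

TASK

Take the customer's stack apart and lay it out for appraisal: stand the stone jar in the middle of the scale's pan, tuck the white stone card under the sprung arm of the card holder, lengthwise and fully in so that it lies flat and centred on the holder's base, and set the blue and the red gem box each in the middle of the felt mat of its own colour, lying flat and lined up with the mat. Keep the jar upright throughout.

Things in the scene. Friction and masses are not known exactly. Their poses are not given: they have to be found in the camera images.
- jar: Stone jar on top of the stack: clear glass with yellow stones and a black screw cap, 39 mm across, 43 mm high. Origin: centre of its underside; z up. (Two similar jars at the far edge of the desk are not part of the job.) Weighs about 45 g.
- card: White stone card, a stiff sealed plate 62 mm long (its x) by 44 mm wide (its y) by 8 mm thick with a black inlay and a green stone in the middle of its top; lies under the jar. Origin: centre of its underside; z up. About 30 g.
- box_blue: Blue closed gem box, 84 mm long (its x) by 52 mm wide (its y) by 20 mm high; lies under the card, on the red box. Origin: centre of its underside. About 90 g. The lid does not open.
- box_red: Red closed gem box, 108 mm long (its x) by 60 mm wide (its y) by 22 mm high; the bottom of the stack, on the desk. Origin: centre of its underside. About 120 g. The lid does not open. The stack is roughly centred and roughly lined up.
- mat_red: Red felt mat with white stitching, fixed, 130 mm long (its x) by 86 mm wide (its y) by 3 mm thick. Origin: centre of its underside.
- mat_blue: Blue felt mat with white stitching, fixed, 130 mm long (its x) by 86 mm wide (its y) by 3 mm thick. Origin: centre of its underside.
- scale_pan (a point): Centre of the top face of the round steel pan, 72 mm across, of a fixed grey carat scale (122 x 86 mm, display at the robot's side). The pan's top is 22 mm above the desk and does not sink.
- holder: Card holder, fixed: dark steel base plate with a cork pad, x -62 to +60 mm, 70 mm wide (y), 6 mm thick; origin under it at the desk, z up, x pointing away from the robot, within 0.2 rad. Two posts at x = +45 to +57 mm, 39 mm high, carry an orange sprung arm (see its joint). Push the card in along +x on the base; fully in, its centre is at about x = 0, y = 0, its far edge just short of the posts.
- holder_arm (a joint): Sprung arm of the holder, rad: 0 at rest, grows as it lifts, 0.13 with the card beneath. In the holder's frame: 18 mm wide, hinged at x = +51 mm, 33 mm up; runs along the middle to a foot at x = +12 mm, 3 mm above the base, then rises as a lead-in lip to x = -16 mm, underside 17 mm above the base. A card pushed along the base lifts it; the spring presses with 2 N.
Mind the look-alikes: they are no part of the job. There is more than one size of the card; the one meant has the size given above.

How it is judged:
At the end, for the whole second after the job is handed in: Jar upright on the pan, within 14 mm of its centre; card flat under the lifted arm, within -12/+18 mm along and 12 mm across of the holder's origin; each box flat on its own colour's mat, within 14 mm of its centre; card and boxes lined up within 0.2 rad; all released and at rest (horizontal distance between jar and scale_pan below 0.014 m and z of jar in the frame of scale_pan below 0.004 m and angle between each of jar, card's own z axis and vertical below 0.08 rad and x of card in the frame of holder between -0.012 and 0.018 m and y of card in the frame of holder between -0.012 and 0.012 m and z of card in the frame of holder below 0.009 m and angle between the x axis of card and the x axis of holder, either way round below 0.2 rad and value of joint holder_arm above 0.06 rad and horizontal distance between box_blue and mat_blue below 0.014 m and angle between the x axis of box_blue and the x axis of mat_blue, either way round below 0.2 rad and z of box_blue in the frame of mat_blue below 0.006 m and angle between each of box_blue, box_red's own z axis and vertical below 0.06 rad and horizontal distance between box_red and mat_red below 0.014 m and angle between the x axis of box_red and the x axis of mat_red, either way round below 0.2 rad and z of box_red in the frame of mat_red below 0.006 m and linear speed of each of jar, card, box_blue, box_red below 0.02 m/s); the robot touches nothing.
It fails at once if the jar is tipped by more than 0.7 rad (angle between jar's own z axis and vertical above 0.7 rad).
It also fails if it takes over 106 s, if anything falls off the work surface, if the arm or the gripper's body presses on something with over 40 N, if the wrist force passes 120 N, or if a joint passes its speed limit or range.

## Working session

There is one attempt and no reset: what is moved stays moved. The work goes in short steps, Python scripts to look and compute and a shell command to move; the robot and the scene stay as the last step left them, time stands still between calls to the robot, and variables do not carry over. Pictures are saved under pics/ and viewed, about 12 in all and at most 16, crops included, and the job is handed in when it is done.

```bash
mkdir -p pics; ls
cat > h.py <<'E'
import numpy as np, cv2
from rig import get_obs, imaging, robot
from scipy.spatial.transform import Rotation as R
def save(cam,name):
    im=imaging.camera(cam); cv2.imwrite(f'pics/{name}.png',im[:,:,::-1]); return im
def params(cam):
    p=imaging.camera_params(cam); K=np.array(p['camera_matrix']); r=np.array(p['rotation'])
    if r.shape!=(3,3): r=R.from_quat(r).as_matrix()
    return K,r,np.array(p['xyz'])
def ray(cam,px,P=None):
    K,r,c=P or params(cam); return c, r@np.linalg.solve(K,[px[0],px[1],1.])
def at_z(cam,px,z,P=None):
    c,d=ray(cam,px,P); return c+d*(z-c[2])/d[2]
def proj(cam,X,P=None):
    K,r,c=P or params(cam); u=K@(r.T@(np.array(X)-c)); return u[:2]/u[2]
E
python3 - <<'E'
from h import *
np.set_printoptions(precision=3,suppress=True)
o=get_obs(); print({k:np.round(v,3) for k,v in o.items()})
for c in ['top','side','wrist']:
    save(c,c+'0'); print(c,imaging.camera_params(c))
E
```

```text
pics
{'time': np.float64(0.0), 'q': array([-1.481,  0.528,  1.434, -0.   ,  1.181, -0.179]), 'joint_velocities': array([-0.   ,  0.001,  0.   ,  0.   , -0.001,  0.001]), 'joint_torque': array([  0.   , -44.004, -17.659,   0.063,   0.058,  -0.   ]), 'position': array([ 0.165, -0.602,  0.222]), 'tool_rot': array([ 0.701,  0.095, -0.701,  0.094]), 'ft_force': array([ 0.378,  0.184, -0.455]), 'moment': array([-0.034,  0.04 ,  0.011]), 'grip_width': np.float64(0.087)}
top {'camera_matrix': array([[519.728,   0.   , 320.263],
       [  0.   , 519.728, 197.259],
       [  0.   ,   0.   ,   1.   ]]), 'xyz': array([0.254, 0.227, 1.31 ]), 'rotation': array([-0.704,  0.705, -0.058,  0.06 ])}
side {'camera_matrix': array([[388.979,   0.   , 318.035],
       [  0.   , 388.979, 201.564],
       [  0.   ,   0.   ,   1.   ]]), 'xyz': array([0.108, 0.96 , 0.73 ]), 'rotation': array([-0.216,  0.872, -0.427,  0.098])}
wrist {'camera_matrix': array([[337.933,   0.   , 320.933],
       [  0.   , 337.933, 199.938],
       [  0.   ,   0.   ,   1.   ]]), 'xyz': array([ 0.234, -0.584,  0.385]), 'rotation': array([ 0.788, -0.601, -0.08 ,  0.104])}
```

View pics/top0.png

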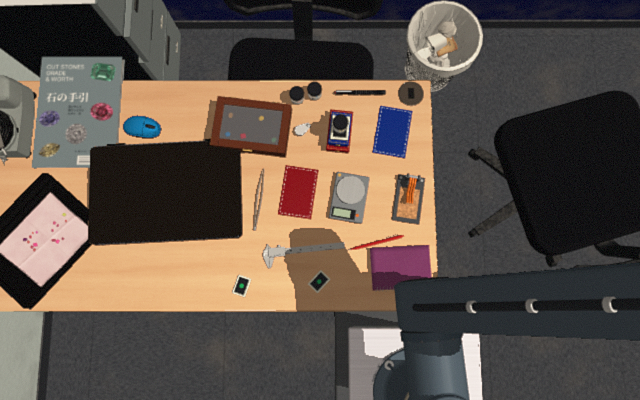

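View pics/side0.png

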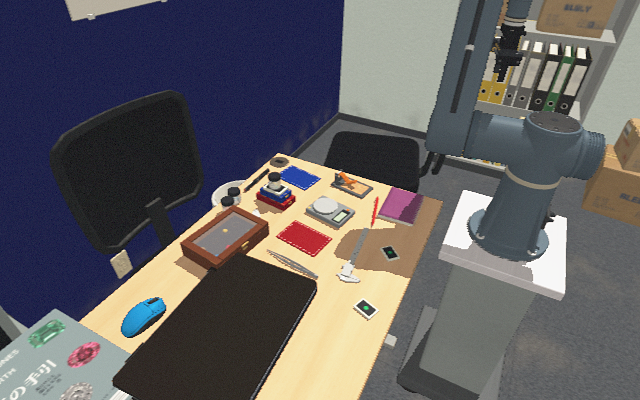

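Run:
```python
from h import *
for c in ['top','side']:
    imaging.camera(c)
    for t in ['jar','card','box_blue','box_red','mat_red','mat_blue','scale_pan','holder']:
        for d in imaging.tip_of(c,t)[:4]: print(c,t,'tip',np.round(d['pixel'],1),round(d['confidence'],2))
        try:
            for d in imaging.cut_out(c,t)[:4]: print(c,t,'cut',np.round(d['box'],1),round(d['confidence'],2))
        except Exception as e: print(e)
```

```text
top jar tip [338.4 127.5] 0.59
top jar cut [340.8 125.9  15.8  18.3] 0.79
top card tip [317.7 280.7] 0.74
top card tip [337.5 128.3] 0.69
top card cut [321.1 282.7  22.6  22.6] 0.73
top card cut [338.8 134.8  20.4  12.9] 0.69
top card cut [242.8 287.1  17.5  23.9] 0.67
top box_blue tip [339.7 129.8] 0.61
top box_blue cut [339.8 131.6  22.8  36.7] 0.49
top box_blue cut [340.1 130.9  26.2  44.1] 0.22
top box_red tip [338.6 129.6] 0.8
top box_red cut [338.  137.2  25.7  29.5] 0.73
top mat_red tip [301.7 193.6] 0.79
top mat_blue tip [393.6 131.2] 0.73
top mat_blue cut [394.2 134.1  37.3  51.6] 0.62
top scale_pan tip [350.3 186.2] 0.92
top scale_pan cut [349.4 196.2  38.5  52.8] 0.85
top holder tip [409. 198.] 0.68
top holder cut [407.8 199.1  32.3  49.9] 0.67
side jar tip [275.2 186.6] 0.69
side jar cut [276.1 180.9  10.3  18.1] 0.48
side card tip [277.1 191. ] 0.61
side card tip [369.1 311.6] 0.58
side card tip [385.4 254.3] 0.56
side card cut [366.9 311.3  23.3  25.6] 0.8
side card cut [390.4 256.1  20.4  13.1] 0.55
side card cut [275.8 188.4  21.4  11.4] 0.51
side box_blue tip [273.8 193.2] 0.57
side box_blue cut [304.6 239.8  53.5  32.9] 0.72
side box_blue cut [275.9 195.8  33.   19.5] 0.61
side box_red tip [275.9 200. ] 0.87
side box_red tip [272.2 189.5] 0.4
side box_red cut [276.3 203.2  37.   16.7] 0.59
side box_red cut [304.1 238.6  51.1  39.6] 0.21
side mat_red tip [304.7 236.5] 0.97
side mat_red cut [304.5 238.7  54.3  40. ] 0.93
side mat_blue cut [301.  178.5  37.3  23.4] 0.67
side scale_pan cut [328.9 211.4  49.1  34.9] 0.55
side scale_pan cut [275.8 203.   35.2  13. ] 0.37
side holder tip [351.3 187.8] 0.91
side holder cut [351.2 184.8  37.8  31. ] 0.59
```

The top view shows the stack at (340,130), blue mat (393,131), red mat (299,192), scale (349,190) and holder (408,198). There are loose look-alike cards at (242,287) and (320,282). Next I'll work out coarse world positions.

```bash
cat >> h.py <<'E'
def rect_world(cam,mask,z,P=None):
    """min-area rect of mask's largest blob projected on plane z: centre, sizes, long-axis yaw"""
    m=mask.astype(np.uint8); cs,_=cv2.findContours(m,cv2.RETR_EXTERNAL,cv2.CHAIN_APPROX_NONE)
    c=max(cs,key=cv2.contourArea)[:,0,:]
    P=P or params(cam)
    w=np.array([at_z(cam,p,z,P)[:2] for p in c]).astype(np.float32)*1000
    (cx,cy),_,_=r=cv2.minAreaRect(w); b=cv2.boxPoints(r)
    e1,e2=b[1]-b[0],b[2]-b[1]; l=e1 if np.linalg.norm(e1)>np.linalg.norm(e2) else e2
    yaw=np.degrees(np.arctan2(l[1],l[0])); yaw=(yaw+90)%180-90
    return np.round([cx,cy,*sorted([np.linalg.norm(e1),np.linalg.norm(e2)]),yaw],1)
def hsv(im): return cv2.cvtColor(im,cv2.COLOR_RGB2HSV).astype(int)
def red(im): h=hsv(im); return ((h[...,0]<8)|(h[...,0]>170))&(h[...,1]>150)&(h[...,2]>60)
def blue(im): h=hsv(im); return (h[...,0]>105)&(h[...,0]<130)&(h[...,1]>130)&(h[...,2]>50)
E
python3 - <<'E'
from h import *
np.set_printoptions(precision=3,suppress=True)
im=cv2.imread('pics/top0.png')[:,:,::-1].copy()
def win(m,x0,x1,y0,y1):
    o=np.zeros_like(m); o[y0:y1,x0:x1]=m[y0:y1,x0:x1]; return o
print('matred',rect_world('top',win(red(im),270,325,155,230),.003))
print('matblue',rect_world('top',win(blue(im),365,420,95,170),.003))
print('boxred',rect_world('top',win(red(im),320,358,100,160),.022))
print('pan',at_z('top',(350.3,186.2),.022),at_z('side',(324.5,205),.022))
print('holder',at_z('top',(409,198),.0),at_z('side',(351.3,187.8),0))
print('jar',at_z('top',(339.5,124),.093))
print('stack',at_z('top',(338.6,129.6),.0),at_z('side',(275.9,200),0),at_z('side',(275.2,186.6),.05))
print(R.from_quat(get_obs()['tool_rot']).as_matrix())
K,r,c=params('wrist'); T=R.from_quat(get_obs()['tool_rot']).as_matrix()
print('cam in tool',T.T@(c-get_obs()['position']),T.T@r)
E
```

```text
matred [489.6 288.8  84.6 128.8  -8.3]
matblue [648.8  44.5  82.4 125.8 -10.2]
boxred [607.6 187.3  34.1  57.5  83.4]
pan [0.499 0.155 0.022] [0.492 0.157 0.022]
holder [0.473 0.005 0.   ] [0.468 0.012 0.   ]
jar [0.64  0.184 0.093]
stack [0.654 0.183 0.   ] [0.645 0.181 0.   ] [0.645 0.18  0.05 ]
[[-0.     0.265 -0.964]
 [-0.    -0.964 -0.265]
 [-1.     0.     0.   ]]
cam in tool [-0.163  0.    -0.071] [[ 0.001 -0.26   0.966]
 [ 1.    -0.    -0.001]
 [ 0.     0.966  0.26 ]]
```

```bash
cat >> h.py <<'E'
def rel(xyz,yaw):
    """tool shift (mm) before/after the turn and turn about tool x (deg) to put TCP at xyz with tool z heading yaw deg"""
    o=get_obs(); T=R.from_quat(o['tool_rot']).as_matrix(); z=T[:,2]
    y0=np.degrees(np.arctan2(z[1],z[0])); turn=-((yaw-y0+180)%360-180)
    a=np.radians(yaw); T2=np.array([[0,0,-1],[np.sin(a)*-1,np.cos(a),0],[np.cos(a),np.sin(a),0]]).T
    T2[:,1]=np.cross(T2[:,2],T2[:,0])
    d=(np.array(xyz)-o['position'])*1000
    print('t',round(o['time'],2),'shift now',np.round(T.T@d,1),'shift after turn',np.round(T2.T@d,1),'turn x',round(turn,1),'tilt',np.round(np.degrees(np.arccos(-T[2,0])),2),'F',np.round(o['ft_force'],1),'w',round(o['grip_width'],4))
E
python3 -m inch '[[87,[0,0,0],[7.8,0,0]],[87,[0,0,0],[7.8,0,0]],[87,[0,0,0],[7.8,0,0]],[87,[0,-56.2,-24.6],[0,0,0]],[87,[0,-56.2,-24.6],[0,0,0]],[87,[0,-56.2,-24.6],[0,0,0]],[87,[0,-56.2,-24.6],[0,0,0]],[87,[0,-56.2,-24.6],[0,0,0]],[87,[0,-56.2,-24.6],[0,0,0]],[87,[0,-56.2,-24.6],[0,0,0]],[87,[0,-56.2,-24.6],[0,0,0]],[87,[0,-56.2,-24.6],[0,0,0]]]' 20
python3 -c "
from h import *
rel([.648,.182,.22],172)"
```

```text
time: 3.35
position: [0.4697, -0.1346, 0.2224]
tool_rot: [0.707, -0.062, -0.702, -0.055]
ft_force: [1.2, -0.3, 0.5]
grip_width: 0.087
t 3.35 shift now [   0.4 -341.7 -123.6] shift after turn [   2.4 -338.3 -132.5] turn x -1.5 tilt 0.71 F [ 1.2 -0.3  0.5] w 0.087
```

```bash
python3 -m inch '[[87,[0,-58,-22],[-1.5,0,0]],[87,[0,-58,-22],[0,0,0]],[87,[0,-58,-22],[0,0,0]],[87,[0,-58,-22],[0,0,0]],[87,[0,-58,-22],[0,0,0]],[87,[0,-50,-18],[0,0,0]],[87,[0,0,0],[0,0,0]]]'
python3 - <<'E'
from h import *
rel([.648,.182,.22],172)
P=params('wrist'); im=save('wrist','w1')
for t in ['jar','card','box_blue','box_red','mat_red','mat_blue','scale_pan','holder']:
    for d in imaging.tip_of('wrist',t)[:2]: print(t,'tip',np.round(d['pixel'],1),round(d['confidence'],2))
np.savez('w1.npz',*P)
E
```

```text
time: 4.22
position: [0.6485, 0.1918, 0.2214]
tool_rot: [0.711, -0.05, -0.7, -0.043]
ft_force: [-0.4, -0.6, -0.0]
grip_width: 0.0868
t 4.22 shift now [ 1.5  9.8 -0.8] shift after turn [ 1.4  9.8 -0.9] turn x 0.4 tilt 1.05 F [-0.4 -0.6 -0. ] w 0.0868
jar tip [327.9 184.5] 0.63
mat_red tip [262.1 308. ] 0.65
mat_blue tip [449.6 160.7] 0.63
scale_pan tip [367.8 304.3] 0.86
```

View pics/w1.png

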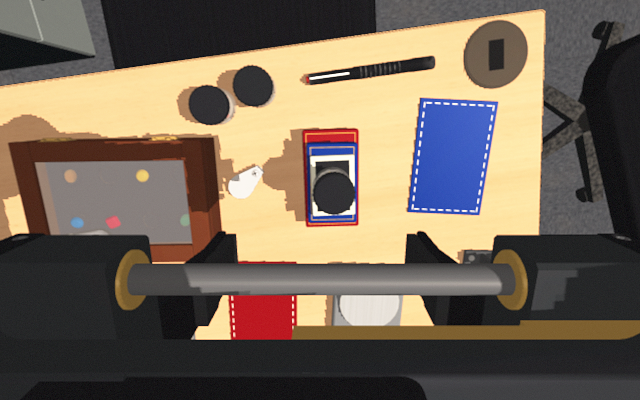

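The wrist view shows the jar cap at about (333,191). The card is under it, and the blue and red boxes (303–358 × 129–225) line up with the image axes. The blue mat is at (453,157) and the look-alike jars are at (209,104) and (253,86). I'll take a second wrist view to triangulate.

```bash
python3 -m inch '[[87,[20,15,-35],[0,1,0]],[87,[20,0,-35],[0,0,0]],[87,[0,0,0],[0,0,0]]]'
cat >> h.py <<'E'
def tri(obs):
    A=np.zeros((3,3)); b=np.zeros(3)
    for P,px in obs:
        c,d=ray(None,px,P); d/=np.linalg.norm(d); M=np.eye(3)-np.outer(d,d); A+=M; b+=M@c
    return np.linalg.solve(A,b)
def load(f): z=np.load(f); return tuple(z[k] for k in z.files)
E
python3 - <<'E'
from h import *
rel([.648,.182,.22],172)
P=params('wrist'); im=save('wrist','w2'); np.savez('w2.npz',*P)
crop=cv2.resize(im[100:340,240:520],None,fx=2.5,fy=2.5,interpolation=cv2.INTER_CUBIC); cv2.imwrite('pics/w2c.png',crop[:,:,::-1])
im1=cv2.imread('pics/w1.png')[:,:,::-1].copy(); P1=load('w1.npz')
for i,p,nm in((im1,P1,'w1'),(im,P,'w2')):
    m=blue(i); m[:, :400]=0; m[260:]=0; print(nm,'matblue',rect_world('wrist',m,.003,p))
    m=red(i)|blue(i); m[:, :280]=0; m[:,395:]=0; m[285:]=0; print(nm,'stackred',rect_world('wrist',m,.022,p))
E
```

```text
time: 5.05
position: [0.7168, 0.1592, 0.1844]
tool_rot: [0.717, -0.054, -0.694, -0.045]
ft_force: [-0.2, -0.0, -0.4]
grip_width: 0.0873
t 5.05 shift now [-38.1 -12.6  70.1] shift after turn [-35.6 -13.   71.3] turn x -0.0 tilt 2.01 F [-0.2 -0.  -0.4] w 0.0873
w1 matblue [648.7  41.3  84.5 128.6 -10.2]
w1 stackred [647.4 179.9  58.2 107.7  -6.1]
w2 matblue [664.2  38.6  85.   97.2  -9.9]
w2 stackred [672.5 176.3  59.9  64.4  -8.2]
```

View pics/w2c.png

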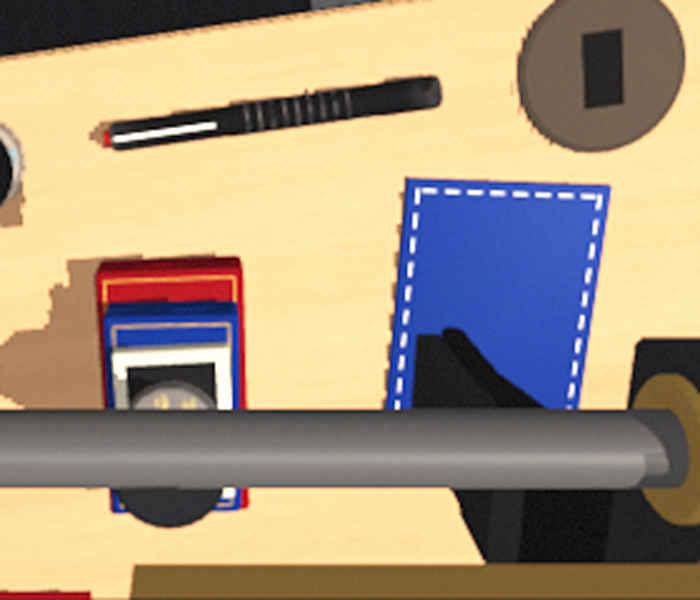

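The second view was hidden by the gripper, because I moved the wrong way. I'll go to the robot side and lower, level the tool, and measure there.

Run:
```python
from h import *
rel([.60,.18,.17],172)
T=R.from_quat(get_obs()['tool_rot']).as_matrix(); print(np.round(T,3))
a=np.radians(172); z=np.array([np.cos(a),np.sin(a),0]); x=np.array([0,0,-1.]); T2=np.stack([x,np.cross(z,x),z],1)
print('rotvec tool deg',np.degrees(R.from_matrix(T.T@T2).as_rotvec()))
```

```text
t 5.1 shift now [ 11.4  -4.2 118. ] shift after turn [ 15.4  -4.1 117.6] turn x -0.0 tilt 2.0 F [-0.8 -0.2  0.2] w 0.087
[[ 0.032 -0.14  -0.99 ]
 [-0.015 -0.99   0.139]
 [-0.999  0.01  -0.033]]
rotvec tool deg [-0.02727548 -1.91346398 -0.58559812]
```

```bash
python3 -m inch '[[87,[5,-1,40],[0,-1.9,-0.6]],[87,[5,-1,40],[0,0,0]],[87,[5,-2,38],[0,0,0]],[87,[0,0,0],[0,0,0]]]'
python3 - <<'E'
from h import *
rel([.60,.18,.17],172)
P=params('wrist'); im=save('wrist','w3'); np.savez('w3.npz',*P)
for t in ['jar','card','box_blue','box_red']:
    for d in imaging.tip_of('wrist',t)[:1]: print(t,'tip',np.round(d['pixel'],1),round(d['confidence'],2))
    for d in imaging.cut_out('wrist',t)[:1]: print(t,'cut',np.round(d['box'],1),round(d['confidence'],2))
im1=cv2.imread('pics/w1.png')[:,:,::-1]
A=cv2.resize(im1[110:240,260:400],None,fx=3.,fy=3.,interpolation=cv2.INTER_CUBIC)
B=cv2.resize(im[0:200,240:400],None,fx=2.5,fy=2.5,interpolation=cv2.INTER_CUBIC)
c=np.zeros((500,800,3),np.uint8); c[:A.shape[0],:A.shape[1]]=A; c[:B.shape[0],420:400+420][:,:B.shape[1]]=B[:,:380]
cv2.imwrite('pics/w13.png',c[:,:,::-1])
E
```

```text
time: 5.6
position: [0.5934, 0.1802, 0.1715]
tool_rot: [-0.705, 0.049, 0.705, 0.05]
ft_force: [0.3, 0.4, 0.0]
grip_width: 0.0869
t 5.6 shift now [ 1.5 -0.7 -6.6] shift after turn [ 1.5 -0.7 -6.6] turn x -0.1 tilt 0.08 F [0.3 0.4 0. ] w 0.0869
jar tip [310.8 133.9] 0.58
jar cut [310.8 134.8  53.5  54.2] 0.7
card cut [314.5 131.4  55.7  76.6] 0.63
box_blue cut [315.1 128.2  64.9 103.2] 0.74
box_red cut [312.6 126.8  72.6 124. ] 0.75
```

View pics/w13.png

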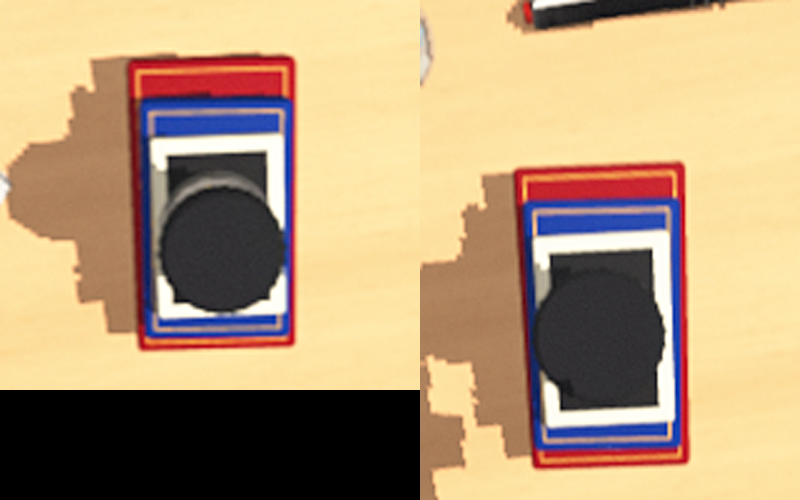

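Run:
```python
from h import *
np.set_printoptions(precision=4,suppress=True)
P1=load('w1.npz');P3=load('w3.npz')
l=lambda p:(260+p[0]/3,110+p[1]/3); r=lambda p:(240+(p[0]-420)/2.5,p[1]/2.5)
D={'red':([(130,60),(293,58),(292,346),(141,349)],[(517,170),(684,163),(687,461),(534,467)],.022),
'blue':([(141,100),(292,97),(291,335),(146,337)],[(526,203),(677,200),(680,443),(535,450)],.042),
'card':([(151,137),(283,137),(285,316),(156,320)],[(533,237),(670,231),(673,421),(542,428)],.050)}
print('cap',tri([(P1,l((222,249))),(P3,r((600,337)))]),at_z(0,l((222,249)),.093,P1),at_z(0,r((600,337)),.093,P3))
for k,(a,b,z) in D.items():
    X=np.array([tri([(P1,l(p)),(P3,r(q))]) for p,q in zip(a,b)])
    Y=np.array([at_z(0,r(q),z,P3) for q in b]); 
    for W in(X,Y):
        d=(W[0]+W[1]-W[2]-W[3]); print(k,W.mean(0),'yaw',np.degrees(np.arctan2(d[1],d[0])),'L',np.linalg.norm(d)/2,'W',np.linalg.norm(W[0]+W[3]-W[1]-W[2])/2)
```

```text
cap [0.6473 0.1792 0.0907] [0.6479 0.1792 0.093 ] [0.6474 0.1792 0.093 ]
red [0.6489 0.179  0.0297] yaw -6.305208213808125 L 0.1030097547645901 W 0.05639030560248767
red [0.6476 0.1791 0.022 ] yaw -6.4275444835928255 L 0.10562198456212865 W 0.05799810224802538
blue [0.6478 0.179  0.047 ] yaw -7.232751212362915 L 0.08074043077344953 W 0.05020070890858033
blue [0.6465 0.1792 0.042 ] yaw -6.99644725672223 L 0.08178139753406675 W 0.0503676951376241
card [0.6468 0.179  0.059 ] yaw -6.2598069459124055 L 0.059918040874046286 W 0.043349109086053
card [0.6459 0.1791 0.05  ] yaw -6.582517274946599 L 0.062024623095831184 W 0.04443703614363883
```

```bash
python3 -c "
from h import *
rel([.647,.179,.056],173.5)"
```

```text
t 6.05 shift now [115.3  -6.4 -47.2] shift after turn [115.   -5.2 -47.9] turn x -1.7 tilt 0.3 F [ 0.1 -0.5  0.6] w 0.087
```

```bash
python3 -m inch '[[87,[0,-2.5,-24],[-1.7,0,0]],[87,[0,-2.5,-24],[0,0,0]],[87,[20,0,0],[0,0,0]],[87,[20,0,0],[0,0,0]]]'
python3 -c "
from h import *
rel([.647,.179,.056],173.5)"
```

```text
time: 6.55
position: [0.6515, 0.1777, 0.1315]
tool_rot: [0.709, -0.039, -0.703, -0.041]
ft_force: [-0.0, -0.4, 0.1]
grip_width: 0.087
t 6.55 shift now [75.5 -0.5  5.3] shift after turn [75.5 -0.8  4.7] turn x 0.0 tilt 0.55 F [-0.  -0.4  0.1] w 0.087
```

```bash
python3 -m inch '[[87,[20,0,2.5],[0,0,0]],[87,[20,0,2.5],[0,0,0]],[87,[20,0,0],[0,0,0]],[87,[15,0,0],[0,0,0]],[87,[0,0,0],[0,0,0]]]' 15
python3 - <<'E'
from h import *
rel([.647,.179,.056],173.5)
T=R.from_quat(get_obs()['tool_rot']).as_matrix(); print(np.round(T,3))
E
```

```text
time: 7.18
position: [0.6479, 0.1776, 0.0507]
tool_rot: [0.708, -0.04, -0.704, -0.041]
ft_force: [-0.1, 0.1, 0.4]
grip_width: 0.0874
t 7.17 shift now [-5.3 -1.3  1. ] shift after turn [-5.3 -1.3  1. ] turn x -0.1 tilt 0.4 F [-0.1  0.1  0.4] w 0.0874
[[ 0.007 -0.114 -0.993]
 [ 0.002 -0.993  0.115]
 [-1.    -0.003 -0.007]]
```

```bash
python3 -m inch '[[87,[-6,-1,0],[0,0,0]],[30,[0,0,0],[0,0,0]],[30,[0,0,0],[0,0,0]],[30,[0,0,0],[0,0,0]],[30,[0,0,0],[0,0,0]],[30,[0,0,0],[0,0,0]],[30,[0,0,0],[0,0,0]]]' 15
```

```text
time: 8.05
position: [0.6503, 0.1789, 0.0603]
tool_rot: [0.71, -0.039, -0.701, -0.042]
ft_force: [0.0, -0.4, -0.9]
grip_width: 0.0377
```

```bash
python3 -m inch '[[30,[-15,0,0],[0,0,0]],[30,[-20,0,0],[0,0,0]],[30,[-20,0,0],[0,0,0]],[30,[-5,0,0],[0,0,0]]]'
python3 - <<'E'
from h import *
P1=load('w1.npz'); print(at_z(0,(367.8,304.3),.022,P1))
rel([.455,.145,.13],180)
E
```

```text
time: 8.55
position: [0.6499, 0.1789, 0.125]
tool_rot: [0.711, -0.039, -0.701, -0.042]
ft_force: [-0.5, 0.0, -1.0]
grip_width: 0.0376
[0.4889375  0.15444108 0.022     ]
t 8.55 shift now [ -7.8  55.9 189.6] shift after turn [ -5.   33.9 194.9] turn x -6.6 tilt 0.81 F [-0.5  0.  -1. ] w 0.0376
```

```bash
python3 -m inch '[[30,[-1,11,38],[0,-0.8,0]],[30,[-1,11,38],[0,0,0]],[30,[-1,11,38],[0,0,0]],[30,[-1,11,38],[0,0,0]],[30,[0,10,34],[0,0,0]],[30,[0,0,0],[0,0,0]]]'
python3 - <<'E'
from h import *
P=params('wrist'); im=save('wrist','w4'); np.savez('w4.npz',*P)
rel([.455,.145,.13],173.5)
for t in ['scale_pan','holder','mat_red']:
    for d in imaging.tip_of('wrist',t)[:2]: print(t,'tip',np.round(d['pixel'],1),round(d['confidence'],2),at_z(0,d['pixel'],.022 if 'pan' in t else .0,P))
    for d in imaging.cut_out('wrist',t)[:1]: print(t,'cut',np.round(d['box'],1),round(d['confidence'],2))
E
```

```text
time: 9.3
position: [0.454, 0.1456, 0.131]
tool_rot: [0.708, -0.039, -0.704, -0.042]
ft_force: [0.2, 0.1, 0.6]
grip_width: 0.0378
t 9.35 shift now [1.3 1.  1.7] shift after turn [1.4 0.9 1.7] turn x -0.1 tilt 0.63 F [-0.2  0.3  0.1] w 0.0375
scale_pan tip [303.5 154.5] 0.84 [0.49177151 0.15611663 0.022     ]
scale_pan cut [310.  169.7 113.  144.5] 0.71
holder tip [480.6 155.9] 0.64 [0.47041049 0.00485647 0.        ]
holder tip [159.3 173.6] 0.63 [0.48697076 0.28681731 0.        ]
holder cut [485.8 153.8 109.4 146.9] 0.84
mat_red tip [158.8 168.8] 0.73 [0.49122724 0.28624096 0.        ]
mat_red cut [155.4 165.3 111.9 145.1] 0.78
```

View pics/w4.png

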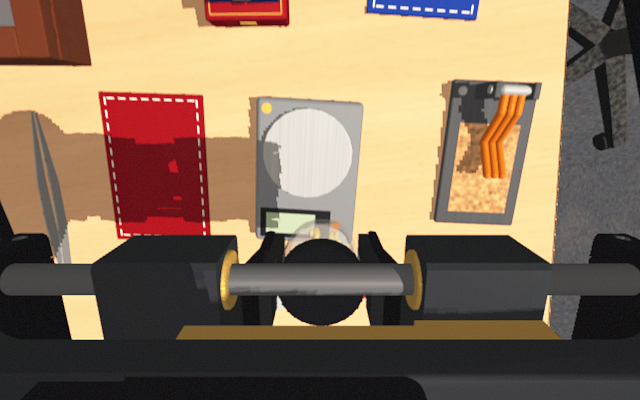

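The pan's outline spans 262–353 × 108–198, so its centre is at about (307.5,153). The red mat is at (157,166). The holder's near corners are (434,218) and (511,223), and its orange arm is at about (495,135).

Run:
```python
from h import *
np.set_printoptions(precision=4,suppress=True)
P=load('w4.npz'); im=cv2.imread('pics/w4.png')[:,:,::-1].copy()
pan=at_z(0,(307.5,153),.022,P); print('pan',pan)
c=[at_z(0,p,.003,P)[:2] for p in [(99,93),(203,96),(210,238),(118,236)]]; c=np.array(c); print('mat',c.mean(0), np.degrees(np.arctan2(*(c[0]+c[1]-c[2]-c[3])[::-1])))
m=red(im)
m[:,:90]=0;m[:,225:]=0;m[:85]=0;m[245:]=0; m=cv2.morphologyEx(m.astype(np.uint8),cv2.MORPH_CLOSE,np.ones((9,9)))
print('matred',rect_world(0,m,.003,P))
nl,nr=at_z(0,(434,219),.006,P),at_z(0,(511,224),.006,P); fl=at_z(0,(452,84),.006,P); print('holder near',nl,nr,(nl+nr)/2,fl,np.linalg.norm(nl-nr))
e=nl-nr; yaw=np.degrees(np.arctan2(e[1],e[0]))-90; l=fl-nl; print('yaw',yaw,np.degrees(np.arctan2(l[1],l[0])),np.linalg.norm(l))
a=np.radians(yaw); print('origin',(nl+nr)/2+.062*np.array([np.cos(a),np.sin(a),0]))
rel([*pan[:2],.13],173.5)
crop=cv2.resize(im[65:240,420:560],None,fx=3.4,fy=3.4,interpolation=cv2.INTER_CUBIC); cv2.imwrite('pics/hold.png',crop[:,:,::-1])
```

```text
pan [0.4926 0.1528 0.022 ]
mat [0.4909 0.2857] -8.496655047535794
matred [490.1 286.3  86.  130.   -8.4]
holder near [0.4194 0.0486 0.006 ] [ 0.4069 -0.0198  0.006 ] [0.4131 0.0144 0.006 ] [0.5326 0.0307 0.006 ] 0.0694950047998419
yaw -10.364691373898381 -8.952729283883587 0.11466087415407952
origin [0.4741 0.0032 0.006 ]
t 9.65 shift now [  1.3 -10.7 -32.4] shift after turn [  0.9 -10.6 -32.4] turn x -0.1 tilt 0.7 F [ 0.2 -0.1 -0.9] w 0.0376
```

View pics/hold.png

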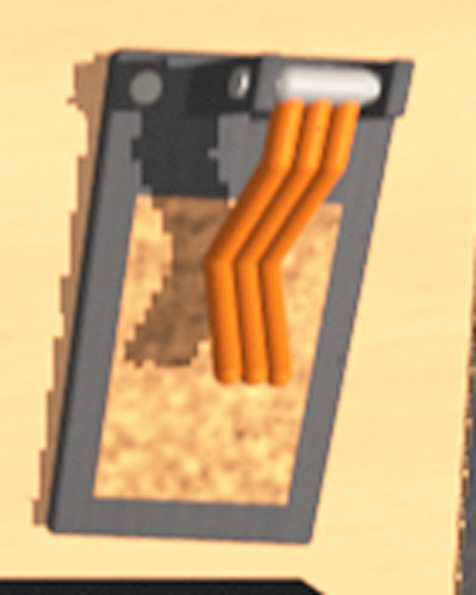

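```bash
python3 -m inch '[[30,[0,-5,-18],[0,-0.4,0]],[30,[0,-5,-16],[0,0,0]],[30,[22,0,0],[0,0,0]],[30,[22,0,0],[0,0,0]],[30,[22,0,0],[0,0,0]],[30,[0,0,0],[0,0,0]]]'
python3 - <<'E'
from h import *
rel([.4955,.1527,.034],173.5)
print(np.round(R.from_quat(get_obs()['tool_rot']).as_matrix(),3))
E
```

```text
time: 10.4
position: [0.5005, 0.1529, 0.0629]
tool_rot: [0.709, -0.038, -0.703, -0.043]
ft_force: [0.5, -0.1, -0.5]
grip_width: 0.0374
t 10.4 shift now [28.8  1.   5.1] shift after turn [28.9  0.8  4.9] turn x -0.1 tilt 0.59 F [ 0.5 -0.1 -0.5] w 0.0374
[[ 0.008 -0.115 -0.993]
 [ 0.006 -0.993  0.115]
 [-1.    -0.007 -0.007]]
```

```bash
python3 -m inch '[[30,[12,0.5,4],[0,-0.4,0.3]],[30,[8,0,0],[0,0,0]],[30,[3,0,0],[0,0,0]],[30,[0,0,0],[0,0,0]]]'
python3 - <<'E'
from h import *
rel([.4955,.1527,.0325],173.5)
print(np.round(R.from_quat(get_obs()['tool_rot']).as_matrix(),3))
E
```

```text
time: 10.9
position: [0.4981, 0.1532, 0.0398]
tool_rot: [0.707, -0.04, -0.705, -0.041]
ft_force: [-0.4, 0.1, -0.6]
grip_width: 0.0378
t 10.9 shift now [7.3 0.8 2.5] shift after turn [7.3 0.8 2.5] turn x -0.1 tilt 0.22 F [-0.4  0.1 -0.6] w 0.0378
[[ 0.003 -0.114 -0.993]
 [ 0.002 -0.993  0.114]
 [-1.    -0.002 -0.003]]
```

```bash
python3 -m inch '[[30,[4,0.5,2],[0,0,0]],[30,[2,0,0],[0,0,0]],[30,[1,0,0],[0,0,0]],[30,[0,0,0],[0,0,0]]]'
```

```text
time: 11.4
position: [0.4964, 0.153, 0.0331]
tool_rot: [0.708, -0.04, -0.704, -0.041]
ft_force: [0.6, -1.2, -0.7]
grip_width: 0.0376
```

```bash
python3 -m inch '[[30,[1,0,0],[0,0,0]],[30,[0.5,0,0],[0,0,0]],[30,[0,0,0],[0,0,0]],[60,[0,0,0],[0,0,0]],[60,[0,0,0],[0,0,0]],[60,[0,0,0],[0,0,0]],[60,[-15,0,0],[0,0,0]],[70,[-30,0,0],[0,0,0]],[70,[-30,0,0],[0,0,0]],[87,[-15,0,0],[0,0,0]],[87,[0,0,0],[0,0,0]]]'
python3 - <<'E'
from h import *
P=params('wrist'); im=save('wrist','w5')
rel([.646,.179,.14],173.5)
K,r,c=P
cv2.imwrite('pics/w5c.png',cv2.resize(im[60:320,200:560],None,fx=1.6,fy=1.6)[:,:,::-1])
E
```

```text
time: 12.78
position: [0.4967, 0.1529, 0.128]
tool_rot: [0.709, -0.04, -0.703, -0.042]
ft_force: [0.6, -0.4, -1.0]
grip_width: 0.0821
t 12.82 shift now [ -11.5  -43.2 -145.8] shift after turn [ -12.6  -42.9 -145.8] turn x -0.1 tilt 0.42 F [ 0.2 -0.5  1. ] w 0.0835
```

View pics/w5c.png

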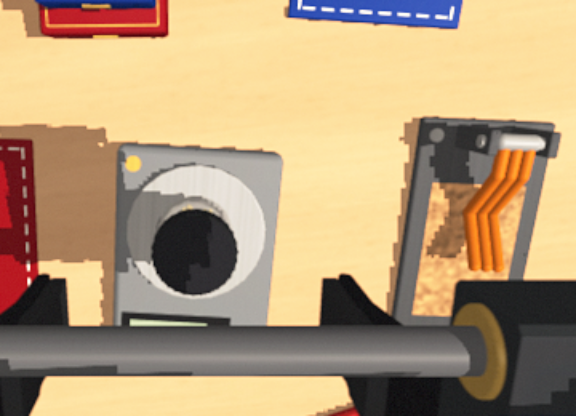

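The jar stands upright on the pan, with its cap at about crop (195,252). Next is the card.

```bash
python3 -m inch '[[75,[0,-10,-36],[0,-0.4,0]],[75,[0,-11,-36],[0,0,0]],[75,[0,-11,-36],[0,0,0]],[70,[0,-10,-34],[0,0,0]],[64,[10,0,0],[0,0,0]],[64,[20,0,0],[0,0,0]],[64,[15,0,0],[0,0,0]],[64,[0,0,0],[0,0,0]]]'
python3 - <<'E'
from h import *
rel([.646,.179,.0435],173.5)
E
```

```text
time: 13.82
position: [0.636, 0.1781, 0.0724]
tool_rot: [-0.699, 0.041, 0.713, 0.04]
ft_force: [0.2, -0.6, 1.6]
grip_width: 0.0638
t 13.82 shift now [ 28.7  -2.1 -10.4] shift after turn [28.9 -2.1 -9.9] turn x -0.1 tilt 1.16 F [ 0.2 -0.6  1.6] w 0.0638
```

```bash
python3 -m inch '[[64,[8,-1,-9],[0,1.1,0]],[64,[6,-1,0],[0,0,0]],[64,[3,0,0],[0,0,0]],[64,[0,0,0],[0,0,0]]]'
python3 - <<'E'
from h import *
rel([.646,.179,.0435],173.5)
print(np.round(R.from_quat(get_obs()['tool_rot']).as_matrix(),3))
E
```

```text
time: 14.32
position: [0.6458, 0.1792, 0.0553]
tool_rot: [0.707, -0.041, -0.705, -0.04]
ft_force: [0.5, 0.4, 0.5]
grip_width: 0.064
t 14.32 shift now [11.8  0.1 -0.2] shift after turn [11.8  0.2 -0.2] turn x -0.1 tilt 0.12 F [0.5 0.4 0.5] w 0.064
[[ 0.002 -0.114 -0.993]
 [-0.001 -0.993  0.114]
 [-1.     0.001 -0.002]]
```

```bash
python3 -m inch '[[64,[6,0,0],[0,0,0]],[64,[3,0,0],[0,0,0]],[64,[1.5,0,0],[0,0,0]],[64,[0,0,0],[0,0,0]]]'
python3 - <<'E'
from h import *
rel([.646,.179,.0435],173.5)
im=save('wrist','w6')
E
```

```text
time: 14.82
position: [0.6462, 0.1792, 0.0447]
tool_rot: [0.707, -0.041, -0.705, -0.04]
ft_force: [1.1, -0.5, -0.0]
grip_width: 0.0641
t 14.82 shift now [1.2 0.2 0.1] shift after turn [1.2 0.2 0.1] turn x -0.1 tilt 0.17 F [ 1.1 -0.5 -0. ] w 0.0641
```

Now close on it, lift a little and check.

```bash
python3 -m inch '[[64,[0.7,0,0],[0,0,0]],[35,[0,0,0],[0,0,0]],[35,[0,0,0],[0,0,0]],[35,[0,0,0],[0,0,0]],[35,[0,0,0],[0,0,0]],[35,[0,0,0],[0,0,0]],[35,[-10,0,0],[0,0,0]],[35,[-20,0,0],[0,0,0]],[35,[-20,0,0],[0,0,0]],[35,[0,0,0],[0,0,0]]]' 20
python3 - <<'E'
from h import *
P=params('wrist'); im=save('wrist','w7'); np.savez('w7.npz',*P); im2=save('side','s7')
c=np.zeros((400,800,3),np.uint8); c[:,:500]=cv2.resize(im[80:400,120:520],(500,400)); c[:300,500:]=cv2.resize(im2[150:250,230:330],(300,300),interpolation=cv2.INTER_CUBIC)
cv2.imwrite('pics/c7.png',c[:,:,::-1])
rel([.473-.075,.004+.0125,.11],170.5)
E
```

```text
time: 16.12
position: [0.6473, 0.1795, 0.0992]
tool_rot: [0.708, -0.041, -0.704, -0.04]
ft_force: [-0.3, -0.2, 0.4]
grip_width: 0.0436
t 16.23 shift now [-13.3 190.  227.5] shift after turn [-13.  201.4 217.5] turn x 2.9 tilt 0.15 F [-0.5 -0.6 -0.9] w 0.0436
```

View pics/c7.png

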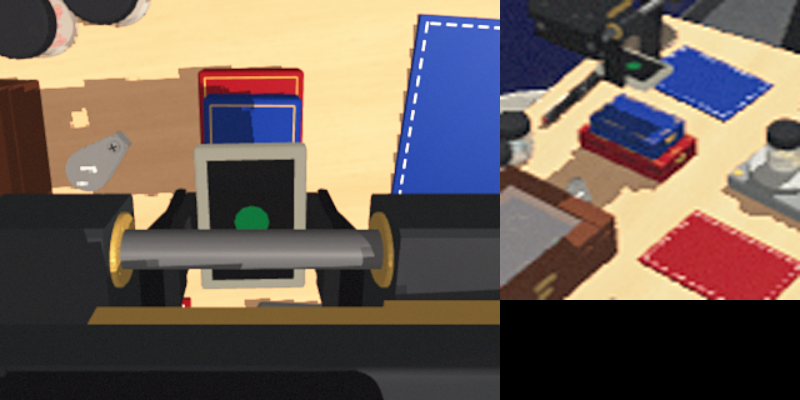

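The card is held flat and square, in the tool's centre. The blue and red boxes stay stacked. Now to the holder, stopping short to look.

```bash
python3 -m inch '[[35,[-2,17,16],[2.9,0,0]],[35,[-2,36,32],[0,0,0]],[35,[0,36,32],[0,0,0]],[35,[0,36,32],[0,0,0]],[35,[0,36,32],[0,0,0]],[35,[0,26,24],[0,0,0]],[35,[0,0,0],[0,0,0]],[35,[0,0,0],[0,0,0]]]'
python3 - <<'E'
from h import *
P=params('wrist'); im=save('wrist','w8'); np.savez('w8.npz',*P)
for t in ['holder']:
    for d in imaging.tip_of('wrist',t)[:2]: print(t,'tip',np.round(d['pixel'],1),round(d['confidence'],2),at_z(0,d['pixel'],.0,P))
rel([.4286,.0114,.05],170.5)
cv2.imwrite('pics/w8c.png',cv2.resize(im[0:300,180:480],(600,600),interpolation=cv2.INTER_CUBIC)[:,:,::-1])
E
```

```text
time: 17.23
position: [0.4421, 0.0185, 0.0972]
tool_rot: [-0.704, 0.059, 0.706, 0.059]
ft_force: [0.4, -0.6, -0.4]
grip_width: 0.0439
t 17.32 shift now [47.2  9.5 11.9] shift after turn [47.2  9.6 12.1] turn x 0.1 tilt 0.2 F [ 0.1  0.5 -0.1] w 0.0439
```

View pics/w8c.png

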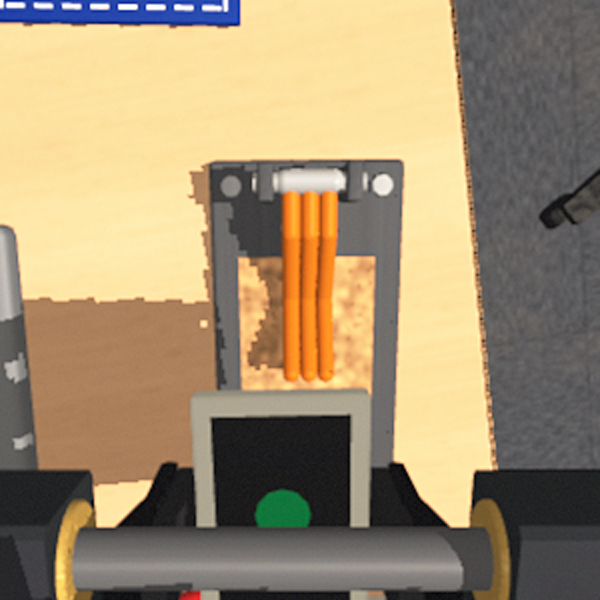

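Run:
```python
from h import *
np.set_printoptions(precision=4,suppress=True)
P=load('w8.npz'); f=lambda x,y:at_z(0,(180+x/2,y/2),.006,P)
fl,fr,l2,r2=f(210,163),f(403,161),f(217,392),f(395,392)
e=fl-fr; l=(fl-l2+fr-r2)
for v,o in((e,-90),(l,0),(fl-l2,0),(fr-r2,0)): print(np.linalg.norm(v),np.degrees(np.arctan2(v[1],v[0]))+o)
a=np.radians(-9.5); m=(fl+fr)/2; print('far mid',m,'origin',m-.06*np.array([np.cos(a),np.sin(a),0]))
# lip end at z=.006+.017, expect holder x=-16,y=0
p=at_z(0,(180+309/2,380/2),.025,P); print('lip',p,'origin',p+.016*np.array([np.cos(a),np.sin(a),0]))
```

```text
0.06865940709926038 -8.972335555827328
0.1691169517218042 -9.106587865389688
0.08422033520577758 -9.288468288715624
0.08489746181015248 -8.926158091818943
far mid [ 0.5295 -0.0049  0.006 ] origin [0.4703 0.005  0.006 ]
lip [0.4552 0.0066 0.025 ] origin [0.471  0.0039 0.025 ]
```

```bash
python3 -m inch '[[35,[8,5,7],[-0.3,0,0]],[35,[18,4,6],[0,0,0]],[35,[18,0,0],[0,0,0]],[35,[10,0,0],[0,0,0]],[35,[4,0,0],[0,0,0]],[35,[0,0,0],[0,0,0]]]'
python3 - <<'E'
from h import *
rel([.4266,.0116,.0085],170.9)
print(np.round(R.from_quat(get_obs()['tool_rot']).as_matrix(),3))
E
```

```text
time: 18.08
position: [0.4291, 0.013, 0.036]
tool_rot: [-0.705, 0.055, 0.705, 0.054]
ft_force: [0.1, -0.8, 0.5]
grip_width: 0.0436
t 18.07 shift now [27.5  1.8  2.3] shift after turn [27.5  1.8  2.3] turn x 0.3 tilt 0.08 F [ 0.1 -0.8  0.5] w 0.0436
[[-0.001 -0.153 -0.988]
 [-0.001 -0.988  0.153]
 [-1.     0.001  0.001]]
```

```bash
python3 -m inch '[[35,[10,1,1.5],[0.3,0,0]],[35,[8,0,0],[0,0,0]],[35,[4,0,0],[0,0,0]],[35,[2,0,0],[0,0,0]],[35,[0,0,0],[0,0,0]]]'
python3 - <<'E'
from h import *
rel([.4266,.0116,.0085],170.9)
E
```

```text
time: 18.7
position: [0.4274, 0.0123, 0.0121]
tool_rot: [0.705, -0.056, -0.705, -0.056]
ft_force: [-0.4, -1.2, 5.5]
grip_width: 0.044
t 18.7 shift now [3.6 0.8 0.7] shift after turn [3.6 0.8 0.7] turn x -0.0 tilt 0.06 F [-0.4 -1.2  5.5] w 0.044
```

```bash
python3 -m inch '[[35,[-0.3,0.5,-4],[0,0,0]],[35,[0,0,-6],[0,0,0]],[35,[0,0,-6],[0,0,0]],[35,[0,0,-5],[0,0,0]],[35,[0,0,0],[0,0,0]]]'
python3 - <<'E'
from h import *
rel([.471,.0045,.0085],170.9)
print(np.round(R.from_quat(get_obs()['tool_rot']).as_matrix(),3))
E
```

```text
time: 19.32
position: [0.4281, 0.0124, 0.0106]
tool_rot: [-0.689, 0.053, 0.72, 0.056]
ft_force: [0.8, -0.3, 5.6]
grip_width: 0.0439
t 19.32 shift now [  0.2   1.1 -43.6] shift after turn [  2.1   1.  -43.6] turn x 0.2 tilt 2.51 F [ 0.8 -0.3  5.6] w 0.0439
[[-0.043 -0.155 -0.987]
 [ 0.007 -0.988  0.155]
 [-0.999 -0.001  0.044]]
```

The push was blocked: the tool tilted 2.5° and did not advance. I'll lift slightly and look.

Run:
```python
from h import *
P=params('wrist'); im=save('wrist','w9'); im2=save('side','s9')
print(np.round(get_obs()['joint_torque'],1),np.round(get_obs()['q'],3))
c=np.zeros((500,800,3),np.uint8); c[:,:500]=cv2.resize(im[60:310,190:440],(500,500)); c[:300,500:]=cv2.resize(im2[140:240,300:400],(300,300),interpolation=cv2.INTER_CUBIC)
cv2.imwrite('pics/c9.png',c[:,:,::-1])
```

```text
[  0.1 -34.7  -3.5   0.1  -0.6   0. ] [-0.231  0.707  2.04  -0.006  0.439  1.5  ]
```

View pics/c9.png

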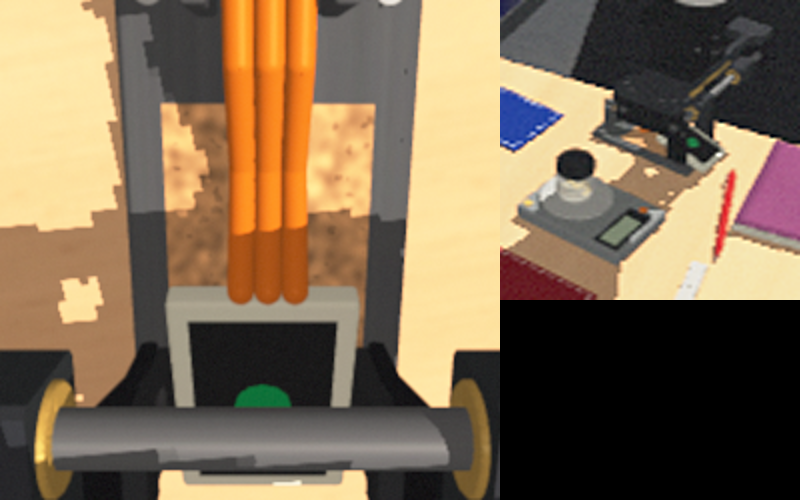

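The card's nose caught the lip on the way down and pitched up about 13° in the grip. I'll back off clear of the lip and release it, so it falls flat on the base plate, then re-grip.

```bash
python3 -m inch '[[35,[-1,0,3],[0,1.5,0]],[35,[-1,0,4],[0,1,0]],[35,[0,0,2],[0,0,0]],[35,[0,0,0],[0,0,0]]]'
python3 - <<'E'
from h import *
rel([.4197,.0127,.0085],170.9)
E
```

```text
time: 19.92
position: [0.422, 0.013, 0.0122]
tool_rot: [0.707, -0.055, -0.703, -0.055]
ft_force: [1.1, 0.5, -0.5]
grip_width: 0.0439
t 19.93 shift now [3.7 0.7 2.2] shift after turn [3.7 0.7 2.2] turn x 0.2 tilt 0.32 F [ 1.1  0.5 -0.5] w 0.0439
```

```bash
python3 -m inch '[[60,[0,0,0.5],[0,0,0]],[60,[0,0,0],[0,0,0]],[60,[0,0,0],[0,0,0]],[60,[2,0,0],[0,0,0]],[60,[1,0,0],[0,0,0]],[60,[0,0,0],[0,0,0]]]'
python3 - <<'E'
from h import *
P=params('wrist'); im=save('wrist','w10'); np.savez('w10.npz',*P)
rel([.4197,.0127,.008],170.9)
cv2.imwrite('pics/w10c.png',cv2.resize(im[40:340,190:440],(500,600),interpolation=cv2.INTER_CUBIC)[:,:,::-1])
E
```

```text
time: 20.68
position: [0.423, 0.0127, 0.0088]
tool_rot: [0.708, -0.055, -0.702, -0.055]
ft_force: [0.8, 0.5, 0.1]
grip_width: 0.0595
t 20.73 shift now [0.8 0.5 3.3] shift after turn [0.8 0.5 3.2] turn x 0.2 tilt 0.42 F [-0.5 -0.5 -0.7] w 0.0598
```

View pics/w10c.png

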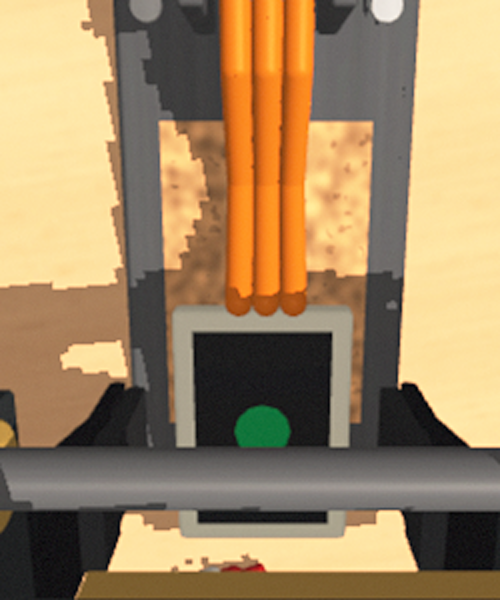

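```bash
python3 -m inch '[[60,[0.8,0,0],[0,-0.4,0]],[35,[0,0,0],[0,0,0]],[35,[0,0,0],[0,0,0]],[35,[0,0,0],[0,0,0]],[35,[0,0,0],[0,0,0]]]' 25
python3 - <<'E'
from h import *
P=load('w10.npz'); f=lambda x,y:at_z(0,(190+x/2,40+y/2),.014,P)
c=sum(f(*p) for p in[(173,309),(352,307),(345,534),(182,538)])/4; d=c[:2]-[.471,.0045]; a=np.radians(-9.1)
print('card',c,'in holder',d@[np.cos(a),np.sin(a)],d@[-np.sin(a),np.cos(a)])
rel([.471,.0045,.008],170.9)
print(np.round(R.from_quat(get_obs()['tool_rot']).as_matrix(),3))
E
```

```text
time: 21.35
position: [0.4231, 0.0127, 0.008]
tool_rot: [0.705, -0.055, -0.705, -0.055]
ft_force: [0.6, -0.1, -1.0]
grip_width: 0.0435
card [0.42350422 0.01248084 0.014     ] in holder -0.048160226740646954 0.0003685526136122616
t 21.35 shift now [ -0.    0.7 -48.6] shift after turn [ -0.    0.5 -48.6] turn x 0.2 tilt 0.01 F [ 0.6 -0.1 -1. ] w 0.0435
[[ 0.    -0.155 -0.988]
 [ 0.    -0.988  0.155]
 [-1.    -0.    -0.   ]]
```

Flat and centred, card at x=-48 mm. Now push in, in modest steps.

```bash
python3 -m inch '[[35,[0,0,-6],[0,0,0]],[35,[0,0,-8],[0,0,0]],[35,[0,0,-8],[0,0,0]],[35,[0,0,0],[0,0,0]]]'
python3 - <<'E'
from h import *
rel([.471,.0045,.008],170.9)
print(np.round(R.from_quat(get_obs()['tool_rot']).as_matrix(),3))
E
```

```text
time: 21.85
position: [0.4449, 0.0094, 0.0079]
tool_rot: [-0.704, 0.055, 0.706, 0.055]
ft_force: [-1.5, -0.1, 2.6]
grip_width: 0.0436
t 21.85 shift now [ -0.1   0.8 -26.5] shift after turn [ -0.1   0.7 -26.5] turn x 0.2 tilt 0.18 F [-1.5 -0.1  2.6] w 0.0436
[[-0.003 -0.155 -0.988]
 [ 0.001 -0.988  0.155]
 [-1.    -0.     0.003]]
```

```bash
python3 -m inch '[[35,[0,0.3,-8],[0,0,0]],[35,[0,0,-8],[0,0,0]],[35,[0,0,-6],[0,0,0]],[35,[0,0,0],[0,0,0]]]'
python3 - <<'E'
from h import *
rel([.471,.0045,.008],170.9)
print(np.round(R.from_quat(get_obs()['tool_rot']).as_matrix(),3))
E
```

```text
time: 22.35
position: [0.4458, 0.0096, 0.0079]
tool_rot: [-0.688, 0.052, 0.721, 0.056]
ft_force: [0.9, 0.1, 3.3]
grip_width: 0.0438
t 22.35 shift now [ -1.3   1.2 -25.7] shift after turn [ -0.1   1.  -25.7] turn x 0.3 tilt 2.71 F [0.9 0.1 3.3] w 0.0438
[[-0.046 -0.152 -0.987]
 [ 0.009 -0.988  0.152]
 [-0.999 -0.002  0.047]]
```

Blocked again, where the nose meets the arm's slope. Rows restart from the measured pose, so small steps make little force. I'll level the tool and use larger steps while watching the force.

```bash
python3 -m inch '[[35,[-0.5,0,0],[0,2.6,0]],[35,[0,0,-14],[0,0,0]]]' 40
python3 - <<'E'
from h import *
rel([.471,.0045,.008],170.9)
E
python3 -m inch '[[35,[0,0,-18],[0,1.5,0]]]'
python3 - <<'E'
from h import *
rel([.471,.0045,.008],170.9)
P=params('wrist'); im=save('wrist','w11'); np.savez('w11.npz',*P)
cv2.imwrite('pics/w11c.png',cv2.resize(im[40:340,190:440],(500,600),interpolation=cv2.INTER_CUBIC)[:,:,::-1])
E
```

```text
time: 22.6
position: [0.4493, 0.0099, 0.0076]
tool_rot: [-0.697, 0.052, 0.713, 0.056]
ft_force: [-20.8, 0.3, 15.1]
grip_width: 0.0435
t 22.6 shift now [ -1.    2.  -22.3] shift after turn [ -0.4   1.9 -22.3] turn x 0.4 tilt 1.39 F [-20.8   0.3  15.1] w 0.0435
time: 22.72
position: [0.4501, 0.0101, 0.0074]
tool_rot: [-0.693, 0.05, 0.717, 0.055]
ft_force: [-29.8, -10.1, 40.9]
grip_width: 0.0433
t 22.73 shift now [ -1.3   2.4 -21.5] shift after turn [ -0.6   2.2 -21.6] turn x 0.6 tilt 2.01 F [-29.8 -10.1  40.9] w 0.0433
```

View pics/w11c.png

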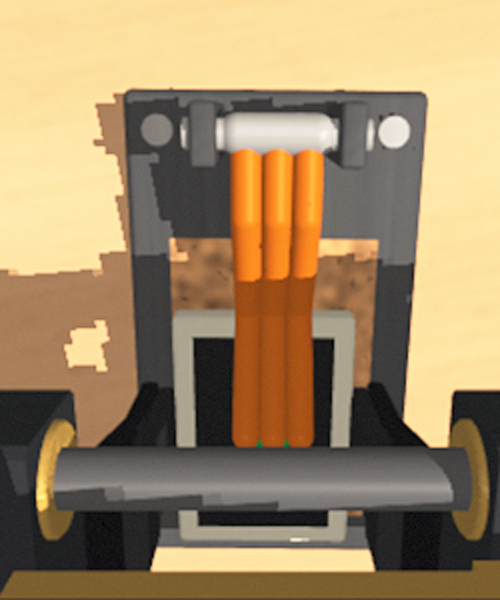

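The tool lags and pitches the card's nose down into the base (41 N vertical), which is what jams it. I'll ease off, raise a little and pitch the nose slightly up before pushing.

```bash
python3 -m inch '[[35,[-1.5,0,4],[0,2,0]],[35,[-1,1,0],[0,2.5,0]],[35,[0,0,0],[0,0,0]]]'
python3 - <<'E'
from h import *
rel([.471,.0045,.008],170.9)
print(np.round(R.from_quat(get_obs()['tool_rot']).as_matrix(),3))
E
```

```text
time: 23.15
position: [0.4401, 0.011, 0.0096]
tool_rot: [0.717, -0.052, -0.693, -0.054]
ft_force: [-2.4, 0.5, -1.5]
grip_width: 0.0431
t 23.15 shift now [  2.7   1.9 -31.4] shift after turn [  1.6   1.6 -31.5] turn x 0.5 tilt 1.93 F [-2.4  0.5 -1.5] w 0.0431
[[ 0.034 -0.149 -0.988]
 [ 0.    -0.989  0.149]
 [-0.999 -0.005 -0.033]]
```

```bash
python3 -m inch '[[35,[0.2,0.7,-8],[0.3,0,0]],[35,[0.3,0.5,-10],[0.2,0.5,0]],[35,[0.3,0,-12],[0,0.8,0]]]'
python3 - <<'E'
from h import *
rel([.471,.0045,.008],170.9)
print(np.round(R.from_quat(get_obs()['tool_rot']).as_matrix(),3))
E
```

```text
time: 23.52
position: [0.45, 0.0098, 0.0075]
tool_rot: [0.707, -0.052, -0.702, -0.058]
ft_force: [-22.5, -5.2, 26.4]
grip_width: 0.043
t 23.52 shift now [ -0.4   2.  -21.6] shift after turn [ -0.5   1.9 -21.6] turn x 0.2 tilt 0.61 F [-22.5  -5.2  26.4] w 0.043
[[ 0.008 -0.155 -0.988]
 [ 0.007 -0.988  0.155]
 [-1.    -0.009 -0.006]]
```

```bash
python3 -m inch '[[35,[-2.5,0.5,1],[0,1.5,0]],[35,[-2,0.5,-8],[0,1,0]]]'
python3 - <<'E'
from h import *
rel([.471,.0045,.008],170.9)
E
python3 -m inch '[[35,[-2,0.5,-12],[0,1,0]]]'
python3 - <<'E'
from h import *
rel([.471,.0045,.008],170.9)
print(np.round(R.from_quat(get_obs()['tool_rot']).as_matrix(),3))
E
```

```text
time: 23.78
position: [0.4484, 0.0098, 0.0107]
tool_rot: [0.716, -0.052, -0.694, -0.058]
ft_force: [-14.3, 3.6, -7.9]
grip_width: 0.0432
t 23.77 shift now [  3.3   1.8 -23. ] shift after turn [  2.7   1.7 -23.1] turn x 0.2 tilt 1.79 F [-14.3   3.6  -7.9] w 0.0432
time: 23.9
position: [0.4492, 0.0102, 0.0111]
tool_rot: [0.713, -0.051, -0.697, -0.059]
ft_force: [-17.7, 0.1, -8.6]
grip_width: 0.043
t 23.9 shift now [  3.5   2.3 -22.3] shift after turn [  3.1   2.2 -22.4] turn x 0.2 tilt 1.41 F [-17.7   0.1  -8.6] w 0.043
[[ 0.023 -0.154 -0.988]
 [ 0.009 -0.988  0.154]
 [-1.    -0.013 -0.021]]
```

Run:
```python
from h import *
np.set_printoptions(precision=4,suppress=True)
a=np.radians(-9.1)
def loc(c): d=c[:2]-[.471,.0045]; return np.round(1000*np.array([d@[np.cos(a),np.sin(a)],d@[-np.sin(a),np.cos(a)]]),1)
P=load('w11.npz'); f=lambda x,y,z:loc(at_z(0,(190+x/2,40+y/2),z,P))
print('w11 nose',f(173,312,.0145),f(355,312,.0145),'tail',f(180,537,.0145),f(347,537,.0145))
print('base far',f(124,92,.006),f(427,92,.006), 'lip',f(262,443,.036),f(284,443,.036),'bend',f(275,278,.012),'post',f(203,165,.039))
P=params('wrist'); im=save('wrist','w12'); np.savez('w12.npz',*P); s=save('side','s12')
c=np.zeros((600,800,3),np.uint8); c[:,:500]=cv2.resize(im[40:340,190:440],(500,600),interpolation=cv2.INTER_CUBIC); c[:300,500:]=cv2.resize(s[150:220,310:380],(300,300),interpolation=cv2.INTER_CUBIC)
cv2.imwrite('pics/c12.png',c[:,:,::-1])
```

```text
w11 nose [ 9.9 23.7] [ 10.4 -19.4] tail [-52.1  23.6] [-51.5 -20.4]
base far [59.5 34.5] [ 60.1 -34.4] lip [-13.1   2.3] [-13.1  -2.5] bend [17.8 -0.4] post [45.8 13.8]
```

View pics/c12.png

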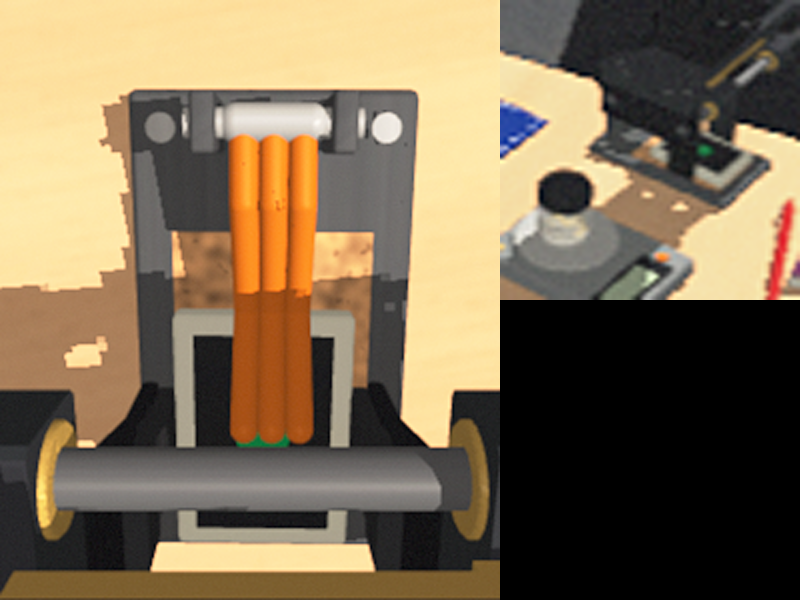

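Geometry agrees: nose at x≈+10 mm, the arm lifted, its foot at +12. Friction on the slope locks the horizontal push. I'll lift the card to raise the arm vertically, then move forward with a slight descent.

```bash
python3 -m inch '[[35,[-3,0.5,2],[0,1,0]],[35,[-5,0.5,-1],[0,0,0]],[35,[0,0,0],[0,0,0]]]'
python3 - <<'E'
from h import *
rel([.471,.0045,.008],170.9)
E
python3 -m inch '[[35,[0,0.5,-10],[0,0.3,0]],[35,[1,0,-10],[0,0.3,0]]]'
python3 - <<'E'
from h import *
rel([.471,.0045,.008],170.9)
E
```

```text
time: 24.38
position: [0.463, 0.0055, 0.021]
tool_rot: [0.73, -0.054, -0.679, -0.057]
ft_force: [-0.3, -0.6, -3.9]
grip_width: 0.0433
t 24.38 shift now [13.5 -0.2 -7.2] shift after turn [13.  -0.3 -8.1] turn x 0.1 tilt 4.11 F [-0.3 -0.6 -3.9] w 0.0433
time: 24.62
position: [0.4824, 0.002, 0.0215]
tool_rot: [0.733, -0.054, -0.676, -0.056]
ft_force: [-2.2, 1.3, -3.7]
grip_width: 0.0431
t 24.62 shift now [12.5 -0.5 12.7] shift after turn [13.5 -0.6 11.6] turn x 0.1 tilt 4.59 F [-2.2  1.3 -3.7] w 0.0431
```

The nose is through, at xc≈+12 mm. Now level, ease back and lower.

```bash
python3 -m inch '[[35,[3,0,4],[0,-1.5,0]],[35,[4,0,3],[0,-1.5,0]],[35,[2,0,2],[0,-1.2,0]],[35,[0,0,0],[0,0,0]]]'
python3 - <<'E'
from h import *
rel([.472,.0045,.008],170.9)
print(np.round(R.from_quat(get_obs()['tool_rot']).as_matrix(),3))
E
```

```text
time: 25.12
position: [0.4788, 0.0021, 0.0118]
tool_rot: [0.709, -0.052, -0.701, -0.058]
ft_force: [0.5, 0.3, -3.9]
grip_width: 0.043
t 25.12 shift now [ 3.7 -1.2  7.1] shift after turn [ 3.8 -1.2  7.1] turn x 0.2 tilt 0.81 F [ 0.5  0.3 -3.9] w 0.043
[[ 0.012 -0.155 -0.988]
 [ 0.007 -0.988  0.155]
 [-1.    -0.009 -0.011]]
```

```bash
python3 -m inch '[[35,[1,-0.5,3],[0,-0.7,0.4]],[35,[1,-0.5,2.5],[0,0,0]],[35,[0.8,0,0],[0,0,0]],[35,[0,0,0],[0,0,0]]]'
python3 - <<'E'
from h import *
rel([.472,.0045,.008],170.9)
print(np.round(R.from_quat(get_obs()['tool_rot']).as_matrix(),3))
P=params('wrist'); im=save('wrist','w13b'); np.savez('w13b.npz',*P); s=save('side','s13')
c=np.zeros((600,800,3),np.uint8); c[:,:500]=cv2.resize(im[40:340,190:440],(500,600),interpolation=cv2.INTER_CUBIC); c[:300,500:]=cv2.resize(s[150:220,310:380],(300,300),interpolation=cv2.INTER_CUBIC)
cv2.imwrite('pics/c13.png',c[:,:,::-1])
E
```

```text
time: 25.62
position: [0.4724, 0.0044, 0.0089]
tool_rot: [-0.704, 0.054, 0.706, 0.056]
ft_force: [0.8, 0.1, -2.1]
grip_width: 0.0435
t 25.62 shift now [ 0.9 -0.1  0.4] shift after turn [ 0.9 -0.1  0.4] turn x 0.2 tilt 0.21 F [ 0.8  0.1 -2.1] w 0.0435
[[-0.003 -0.155 -0.988]
 [ 0.002 -0.988  0.155]
 [-1.    -0.002  0.003]]
```

```bash
python3 -m inch '[[35,[0.5,0,0],[0,0,0]],[60,[0,0,0],[0,0,0]],[60,[0,0,0],[0,0,0]],[60,[0,0,0],[0,0,0]],[60,[-15,0,0],[0,0,0]],[65,[-30,0,0],[0,0,0]],[70,[-30,0,0],[0,0,0]],[80,[-20,0,12],[0,0,0]],[87,[0,0,12],[0,0,0]],[87,[0,0,0],[0,0,0]]]'
python3 - <<'E'
from h import *
P=params('wrist'); im=save('wrist','w14'); np.savez('w14.npz',*P)
a=np.radians(-9.1)
def loc(c): d=c[:2]-[.471,.0045]; return np.round(1000*np.array([d@[np.cos(a),np.sin(a)],d@[-np.sin(a),np.cos(a)]]),1)
for d in imaging.tip_of('wrist','card')[:3]: print('tip',np.round(d['pixel'],1),round(d['confidence'],2),loc(at_z(0,d['pixel'],.006,P)))
for d in imaging.cut_out('wrist','card')[:2]:
    print('cut',np.round(d['box']),round(d['confidence'],2)); m=d['pixels']
    ys,xs=np.nonzero(m); w=np.array([loc(at_z(0,(x,y),.014,P)) for x,y in zip(xs[::3],ys[::3])]).astype(np.float32)
    print(cv2.minAreaRect(w), w.min(0),w.max(0))
rel([.6465,.179,.14],173.3)
E
```

```text
time: 26.98
position: [0.4492, 0.0077, 0.1104]
tool_rot: [0.706, -0.055, -0.704, -0.055]
ft_force: [0.5, 0.7, -0.1]
grip_width: 0.0856
tip [320.9 170.1] 0.66 [2.1 0.1]
cut [322. 172.  61.  79.] 0.76
((1.9000015258789062, 0.4500007629394531), (45.30000305175781, 61.599998474121094), 90.0) [-28.9 -22.2] [32.7 23.1]
t 27.12 shift now [ -29.3 -200.1 -166.7] shift after turn [ -30.1 -193.4 -174.2] turn x -2.2 tilt 0.21 F [-0.5  0.1 -1. ] w 0.0866
```

Card measured at (+2, +0.5) mm, and its 61.6 × 45.3 outline means it lies flat. Next is the blue box.

```bash
python3 -m inch '[[87,[-10,-38,-22],[-2.2,0,0]],[87,[-10,-38,-25],[0,0,0]],[87,[-10,-38,-25],[0,0,0]],[87,[-10,-38,-25],[0,0,0]],[87,[-10,-38,-25],[0,0,0]],[87,[0,0,0],[0,0,0]]]'
python3 - <<'E'
from h import *
P=params('wrist'); im=save('wrist','w15'); np.savez('w15.npz',*P)
print(rect_world(0,np.pad(np.ones((1,1)),5),0,P)[:2])
for t,z in(('box_blue',.042),('box_red',.022),('mat_blue',.003)):
    for d in imaging.cut_out('wrist',t)[:2]: print(t,np.round(d['box']),round(d['confidence'],2),rect_world(0,d['pixels'],z,P))
b=blue(im); b[:,400:]=0; b[:,:240]=0; print('blue hsv',rect_world(0,cv2.morphologyEx(b.astype(np.uint8),cv2.MORPH_CLOSE,np.ones((7,7))),.042,P))
b=blue(im); b[:,:400]=0; print('mat hsv',rect_world(0,cv2.morphologyEx(b.astype(np.uint8),cv2.MORPH_CLOSE,np.ones((7,7))),.003,P))
rel([.6465,.179,.10],173.1)
E
```

```text
time: 27.88
position: [0.6011, 0.1852, 0.1551]
tool_rot: [-0.704, 0.042, 0.707, 0.043]
ft_force: [0.2, 0.1, -1.0]
grip_width: 0.0875
[787.1 431.4]
box_blue [323. 138.  68. 107.] 0.65 [646.8 180.2  51.7  82.8  -6.1]
box_red [319. 136.  74. 129.] 0.89 [672.9 177.8  57.8  60.7  83.8]
mat_blue [474. 111. 121. 151.] 0.72 [649.4  41.9  87.3 129.9 -10.2]
blue hsv [645.9 179.4  51.1  82.4  -7. ]
mat hsv [648.4  41.3  85.  128.1 -10.2]
t 28.07 shift now [ 53.4  -3.5 -50.6] shift after turn [ 54.   -3.2 -50. ] turn x -0.2 tilt 0.65 F [-0.5 -0.3 -0.7] w 0.0869
```

```bash
python3 -m inch '[[82,[10,-2,-23],[0,0.6,0]],[82,[18,-1.5,-22],[0,0,0]],[82,[20,0,0],[0,0,0]],[82,[18,0,0],[0,0,0]],[82,[18,0,0],[0,0,0]],[82,[12,0,0],[0,0,0]],[82,[6,0,0],[0,0,0]],[82,[0,0,0],[0,0,0]]]' 25
python3 - <<'E'
from h import *
rel([.6463,.1795,.026],173.1)
print(np.round(R.from_quat(get_obs()['tool_rot']).as_matrix(),3))
E
```

```text
time: 29.08
position: [0.6369, 0.1729, 0.0459]
tool_rot: [-0.703, 0.048, 0.709, 0.045]
ft_force: [0.3, 0.6, 0.1]
grip_width: 0.0822
t 29.07 shift now [19.8 -7.8 -8.6] shift after turn [19.9 -7.7 -8.5] turn x -0.6 tilt 0.55 F [0.3 0.6 0.1] w 0.0822
[[-0.009 -0.13  -0.991]
 [-0.003 -0.991  0.13 ]
 [-1.     0.004  0.008]]
```

```bash
python3 -m inch '[[82,[4,-4,-4.5],[-0.5,0.5,0]],[82,[6,-3,-3.5],[0,0,0]],[82,[4,0,0],[0,0,0]],[82,[0,0,0],[0,0,0]]]'
python3 - <<'E'
from h import *
rel([.6463,.1795,.026],173.1)
print(np.round(R.from_quat(get_obs()['tool_rot']).as_matrix(),3))
E
```

```text
time: 29.58
position: [0.6478, 0.1799, 0.0325]
tool_rot: [0.707, -0.044, -0.704, -0.041]
ft_force: [-0.1, 0.1, -0.4]
grip_width: 0.082
t 29.57 shift now [6.5 0.6 1.5] shift after turn [6.5 0.6 1.5] turn x 0.0 tilt 0.33 F [-0.1  0.1 -0.4] w 0.082
[[ 0.004 -0.12  -0.993]
 [-0.004 -0.993  0.12 ]
 [-1.     0.004 -0.005]]
```

```bash
python3 -m inch '[[82,[3,0,0.7],[0,0,0]],[82,[2,0,0],[0,0,0]],[40,[0,0,0],[0,0,0]],[40,[0,0,0],[0,0,0]],[40,[0,0,0],[0,0,0]],[40,[0,0,0],[0,0,0]],[40,[0,0,0],[0,0,0]]]' 30
python3 - <<'E'
from h import *
rel([.6463,.1795,.026],173.1)
E
```

```text
time: 30.45
position: [0.6472, 0.1798, 0.0276]
tool_rot: [0.707, -0.044, -0.704, -0.041]
ft_force: [0.1, 0.8, -0.1]
grip_width: 0.052
t 30.45 shift now [1.6 0.4 0.8] shift after turn [1.6 0.4 0.8] turn x -0.0 tilt 0.35 F [ 0.1  0.8 -0.1] w 0.052
```

```bash
python3 -m inch '[[40,[-12,0,0],[0,0,0]],[40,[-20,0,0],[0,0,0]],[40,[-20,0,0],[0,0,0]],[40,[0,12,-1],[3.3,0,0]],[40,[0,30,-4],[0,0,0]],[40,[0,32,-4],[0,0,0]],[40,[0,32,-4],[0,0,0]],[40,[0,24,-3],[0,0,0]],[40,[0,0,0],[0,0,0]]]'
python3 - <<'E'
from h import *
rel([.6485,.0413,.031],169.8)
print(np.round(R.from_quat(get_obs()['tool_rot']).as_matrix(),3))
E
```

```text
time: 31.58
position: [0.6447, 0.0468, 0.0952]
tool_rot: [0.711, -0.064, -0.697, -0.062]
ft_force: [-0.4, 0.3, -1.5]
grip_width: 0.0516
t 31.57 shift now [64.3  4.7 -3.4] shift after turn [64.2  4.7 -4.7] turn x 0.0 tilt 1.16 F [-0.4  0.3 -1.5] w 0.0516
[[ 0.02  -0.177 -0.984]
 [-0.004 -0.984  0.177]
 [-1.     0.    -0.02 ]]
```

```bash
python3 -m inch '[[40,[12,3,-2.5],[0,-1.1,0]],[40,[18,1.5,-2],[0,0,0]],[40,[18,0,0],[0,0,0]],[40,[10,0,0],[0,0,0]],[40,[5,0,0],[0,0,0]],[40,[0,0,0],[0,0,0]]]'
python3 - <<'E'
from h import *
rel([.6485,.0413,.0088],169.8)
print(np.round(R.from_quat(get_obs()['tool_rot']).as_matrix(),3))
E
```

```text
time: 32.33
position: [0.648, 0.0451, 0.027]
tool_rot: [-0.703, 0.061, 0.705, 0.062]
ft_force: [0.3, 0.5, -1.2]
grip_width: 0.0515
t 32.33 shift now [18.2  3.6 -1.2] shift after turn [18.2  3.6 -1.2] turn x 0.2 tilt 0.16 F [ 0.3  0.5 -1.2] w 0.0515
[[-0.003 -0.174 -0.985]
 [ 0.001 -0.985  0.174]
 [-1.    -0.     0.003]]
```

```bash
python3 -m inch '[[40,[7,2,-0.5],[0.2,0,0]],[40,[4,1.5,0],[0,0,0]],[40,[3,0,0],[0,0,0]],[40,[1.2,0,0],[0,0,0]],[40,[0,0,0],[0,0,0]]]'
python3 - <<'E'
from h import *
rel([.6485,.0413,.0088],169.8)
E
```

```text
time: 32.95
position: [0.649, 0.041, 0.0122]
tool_rot: [0.704, -0.063, -0.704, -0.063]
ft_force: [0.5, 0.4, -0.2]
grip_width: 0.0518
t 32.95 shift now [ 3.4 -0.2  0.5] shift after turn [ 3.4 -0.2  0.5] turn x -0.0 tilt 0.03 F [ 0.5  0.4 -0.2] w 0.0518
```

```bash
python3 -m inch '[[40,[2,0,0],[0,0,0]],[40,[1,0,0],[0,0,0]],[40,[0.6,0,0],[0,0,0]],[40,[0,0,0],[0,0,0]]]'
python3 -m inch '[[70,[0,0,0],[0,0,0]],[75,[0,0,0],[0,0,0]],[75,[0,0,0],[0,0,0]],[80,[-15,0,0],[0,0,0]],[87,[-30,0,0],[0,0,0]],[87,[-30,0,0],[0,0,0]],[87,[-25,0,20],[0,0,0]],[87,[-20,0,22],[0,0,0]],[87,[0,0,0],[0,0,0]]]'
python3 - <<'E'
from h import *
P=params('wrist'); im=save('wrist','w16'); np.savez('w16.npz',*P)
for t,z in(('box_blue',.023),('box_red',.022)):
    for d in imaging.cut_out('wrist',t)[:2]: print(t,np.round(d['box']),round(d['confidence'],2),rect_world(0,d['pixels'],z,P))
r=red(im); r[:,:100]=0;r[:,320:]=0; r[230:]=0; print('red hsv',rect_world(0,cv2.morphologyEx(r.astype(np.uint8),cv2.MORPH_CLOSE,np.ones((7,7))),.022,P))
rel([.6,.179,.15],173.5)
E
```

```text
time: 33.45
position: [0.6493, 0.0411, 0.0088]
tool_rot: [0.705, -0.063, -0.704, -0.063]
ft_force: [-0.8, -0.2, -1.0]
grip_width: 0.0512
time: 34.58
position: [0.6091, 0.0483, 0.138]
tool_rot: [0.707, -0.063, -0.701, -0.063]
ft_force: [0.5, -0.0, 0.4]
grip_width: 0.0874
box_blue [321. 146.  67. 106.] 0.82 [648.5  41.6  52.9  84.  -10.2]
box_blue [163. 175. 102. 129.] 0.41 [647.4 175.5  68.1 108.8  -5.8]
box_red [162. 178. 100. 132.] 0.9 [647.3 176.5  66.8 107.6  -6. ]
red hsv [650.7 175.7  66.4 100.3  -6.1]
t 34.73 shift now [ -14.7 -127.3   32.9] shift after turn [ -14.6 -129.2   24.6] turn x -3.8 tilt 0.35 F [-0.4 -1.2  0.1] w 0.0868
```

```bash
python3 -m inch '[[87,[0,-20,3],[-3.8,0,0]],[87,[0,-36,6],[0,0,0]],[87,[0,-36,6],[0,0,0]],[87,[0,-30,4],[0,0,0]],[87,[0,0,0],[0,0,0]]]'
python3 - <<'E'
from h import *
P=params('wrist'); im=save('wrist','w17')
for d in imaging.cut_out('wrist','box_red')[:1]: print(np.round(d['box']),round(d['confidence'],2),rect_world(0,d['pixels'],.022,P))
r=red(im); r[:,:230]=0;r[:,420:]=0; r[230:]=0; print('red hsv',rect_world(0,cv2.morphologyEx(r.astype(np.uint8),cv2.MORPH_CLOSE,np.ones((7,7))),.022,P))
rel([.6475,.179,.09],173.7)
E
```

```text
time: 35.35
position: [0.6062, 0.1788, 0.1298]
tool_rot: [0.706, -0.035, -0.706, -0.036]
ft_force: [0.5, -0.2, 0.4]
grip_width: 0.0869
[314. 145.  82. 140.] 0.72 [647.7 180.3  60.8 108.6  -6.4]
red hsv [647.3 179.5  59.4 106.3  -6. ]
t 35.45 shift now [ 40.   -6.8 -40.6] shift after turn [ 39.9  -7.  -40.6] turn x 0.3 tilt 0.03 F [ 0.8 -0.1 -0.8] w 0.0872
```

```bash
python3 -m inch '[[87,[0,-4,-18],[0.3,0,0]],[87,[10,-3,-19],[0,0,0]],[87,[22,0,0],[0,0,0]],[87,[25,0,0],[0,0,0]],[87,[20,0,0],[0,0,0]],[87,[10,0,0],[0,0,0]],[87,[0,0,0],[0,0,0]]]'
python3 - <<'E'
from h import *
rel([.6475,.1797,.007],173.8)
print(np.round(R.from_quat(get_obs()['tool_rot']).as_matrix(),3))
E
```

```text
time: 36.33
position: [0.6469, 0.1726, 0.0386]
tool_rot: [-0.706, 0.041, 0.706, 0.039]
ft_force: [0.3, 0.1, 0.8]
grip_width: 0.0872
t 36.33 shift now [31.5 -7.1  0.1] shift after turn [31.6 -7.1  0.1] turn x -0.3 tilt 0.1 F [0.3 0.1 0.8] w 0.0872
[[-0.001 -0.113 -0.994]
 [-0.001 -0.994  0.113]
 [-1.     0.002  0.001]]
```

```bash
python3 -m inch '[[87,[0,-4,0],[-0.3,0,0]],[87,[8,-3,0],[0,0,0]],[87,[10,0,0],[0,0,0]],[87,[6,0,0],[0,0,0]],[87,[0,0,0],[0,0,0]]]'
python3 - <<'E'
from h import *
rel([.6475,.1797,.007],173.8)
E
```

```text
time: 36.95
position: [0.6492, 0.1807, 0.0152]
tool_rot: [0.707, -0.038, -0.705, -0.037]
ft_force: [0.8, 1.0, 0.1]
grip_width: 0.0869
t 36.95 shift now [8.2 1.2 1.6] shift after turn [8.2 1.2 1.5] turn x 0.1 tilt 0.19 F [0.8 1.  0.1] w 0.0869
```

```bash
python3 -m inch '[[87,[4,0.8,1],[0,0,0]],[87,[3,0,0],[0,0,0]],[50,[0,0,0],[0,0,0]],[50,[0,0,0],[0,0,0]],[50,[0,0,0],[0,0,0]],[50,[0,0,0],[0,0,0]],[50,[0,0,0],[0,0,0]]]' 35
python3 - <<'E'
from h import *
rel([.49,.286,.08],171.6)
E
```

```text
time: 37.83
position: [0.6485, 0.1797, 0.0082]
tool_rot: [0.708, -0.038, -0.705, -0.038]
ft_force: [0.2, 0.4, -1.3]
grip_width: 0.0598
t 37.83 shift now [-72.6 -88.7 168.6] shift after turn [-71.8 -82.  172.3] turn x 2.3 tilt 0.24 F [ 0.2  0.4 -1.3] w 0.0598
```

```bash
python3 -m inch '[[50,[-15,0,0],[0,0,0]],[50,[-25,0,0],[0,0,0]],[50,[-25,0,0],[0,0,0]],[50,[0,-8,16],[2.3,0,0]],[50,[0,-17,36],[0,0,0]],[50,[0,-18,38],[0,0,0]],[50,[0,-18,38],[0,0,0]],[50,[0,-14,30],[0,0,0]],[50,[0,0,0],[0,0,0]]]'
python3 - <<'E'
from h import *
rel([.491,.286,.0115],171.6)
print(np.round(R.from_quat(get_obs()['tool_rot']).as_matrix(),3))
E
```

```text
time: 38.95
position: [0.5018, 0.2794, 0.0823]
tool_rot: [0.71, -0.052, -0.7, -0.054]
ft_force: [0.5, 0.6, -0.7]
grip_width: 0.0597
t 38.95 shift now [70.6 -4.7 12.6] shift after turn [70.8 -4.9 11.6] turn x -0.2 tilt 0.81 F [ 0.5  0.6 -0.7] w 0.0597
[[ 0.014 -0.15  -0.989]
 [ 0.001 -0.989  0.15 ]
 [-1.    -0.003 -0.014]]
```

```bash
python3 -m inch '[[50,[8,-3,7],[-0.2,-0.8,0]],[50,[18,-2,5],[0,0,0]],[50,[18,0,0],[0,0,0]],[50,[10,0,0],[0,0,0]],[50,[5,0,0],[0,0,0]],[50,[0,0,0],[0,0,0]]]'
python3 - <<'E'
from h import *
rel([.491,.286,.0115],171.6)
print(np.round(R.from_quat(get_obs()['tool_rot']).as_matrix(),3))
E
```

```text
time: 39.7
position: [0.4966, 0.2855, 0.0213]
tool_rot: [0.707, -0.051, -0.703, -0.055]
ft_force: [0.6, 0.4, -0.7]
grip_width: 0.0596
t 39.7 shift now [9.8 0.4 5.7] shift after turn [9.8 0.4 5.6] turn x -0.2 tilt 0.44 F [ 0.6  0.4 -0.7] w 0.0596
[[ 0.006 -0.15  -0.989]
 [ 0.005 -0.989  0.15 ]
 [-1.    -0.006 -0.005]]
```

```bash
python3 -m inch '[[50,[3,0.3,4],[-0.2,-0.3,0.3]],[50,[2.5,0,2],[0,0,0]],[50,[1.5,0,0],[0,0,0]],[50,[0.7,0,0],[0,0,0]],[50,[0,0,0],[0,0,0]]]'
python3 - <<'E'
from h import *
rel([.491,.286,.0112],171.6)
E
```

```text
time: 40.33
position: [0.4911, 0.2866, 0.0143]
tool_rot: [0.706, -0.051, -0.705, -0.052]
ft_force: [0.8, 0.6, -1.9]
grip_width: 0.0595
t 40.33 shift now [3.1 0.6 0. ] shift after turn [3.1 0.6 0. ] turn x 0.0 tilt 0.13 F [ 0.8  0.6 -1.9] w 0.0595
```

```bash
python3 -m inch '[[50,[1.5,0,0],[0,0,0]],[50,[1.3,0,0],[0,0,0]],[50,[0.5,0,0],[0,0,0]],[50,[0,0,0],[0,0,0]],[80,[0,0,0],[0,0,0]],[87,[0,0,0],[0,0,0]],[87,[0,0,0],[0,0,0]],[87,[-15,0,0],[0,0,0]],[87,[-30,0,0],[0,0,0]],[87,[-40,0,0],[0,0,0]],[87,[-45,0,8],[0,0,0]],[87,[0,0,0],[0,0,0]]]'
python3 - <<'E'
from h import *
P=params('wrist'); im=save('wrist','w18')
for t,z in(('box_red',.025),('mat_red',.003),('jar',.02)):
    for d in imaging.cut_out('wrist',t)[:2]: print(t,np.round(d['box']),round(d['confidence'],2),rect_world(0,d['pixels'],z,P))
for d in imaging.tip_of('wrist','jar')[:2]+imaging.tip_of('wrist','scale_pan')[:1]: print(d['pixel'],at_z(0,d['pixel'],.022,P),d['confidence'])
rel([.48,.26,.2],171.6)
cv2.imwrite('pics/w18c.png',im[:,:,::-1])
E
```

```text
time: 41.82
position: [0.4841, 0.2879, 0.1488]
tool_rot: [0.707, -0.051, -0.703, -0.053]
ft_force: [0.2, -0.3, -0.6]
grip_width: 0.087
box_red [322. 184.  71. 125.] 0.78 [490.9 287.4  61.3 107.6  -8.4]
mat_red [324. 179. 101. 139.] 0.82 [490.5 286.4  86.2 129.   -8.5]
mat_red [490. 167.  75.  58.] 0.68 [483.2 131.8  47.8  67.2  60.2]
jar [488. 167.  72.  57.] 0.69 [487.2 140.5  43.9  63.2  65.8]
jar [622. 159.  36.  71.] 0.43 [476.4  21.7  31.9  61.8  -7.4]
t 42.12 shift now [-57.   26.5  -2.3] shift after turn [-57.1  26.4  -2.6] turn x -0.0 tilt 0.3 F [-0.2  0.7  0.5] w 0.0868
```

View pics/w18c.png

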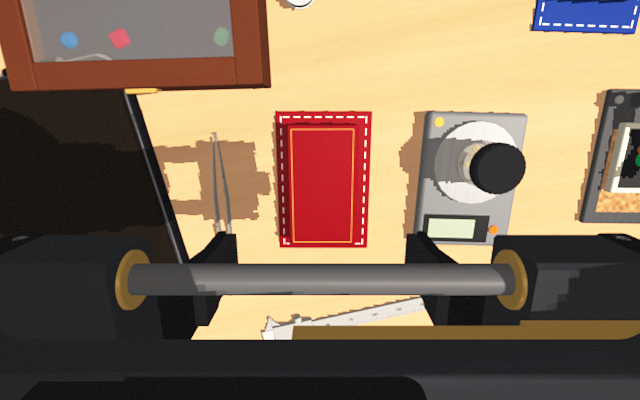

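The red box (322,184) sits centred on its mat, and the jar (498,168) stands on the pan. One numeric check of the jar against the pan and of the card from above, then hand in.

```bash
python3 -m inch '[[87,[-10,25,4],[0,0,0]],[87,[-10,45,10],[0,0,0]],[87,[-10,45,10],[0,0,0]],[87,[0,40,10],[0,0,0]],[87,[0,0,0],[0,0,0]]]'
python3 - <<'E'
from h import *
P=params('wrist'); im=save('wrist','w19'); v=im.copy()
a=np.radians(-9.1)
def loc(c): d=c[:2]-[.471,.0045]; return np.round(1000*np.array([d@[np.cos(a),np.sin(a)],d@[-np.sin(a),np.cos(a)]]),1)
for d in imaging.cut_out('wrist','card')[:1]:
    ys,xs=np.nonzero(d['pixels']); w=np.array([loc(at_z(0,(x,y),.014,P)) for x,y in zip(xs[::3],ys[::3])]).astype(np.float32)
    print('card',d['confidence'],cv2.minAreaRect(w))
# jar: dark cap blob near its projected place
for X in([.4926,.1528,.065],): print('expected cap px',proj(0,X,P))
d=imaging.cut_out('wrist','jar')
for e in d[:2]:
    print('jar',np.round(e['box'],1),round(e['confidence'],2))
    g=e['pixels']&(im.max(2)<75); n,l,s,c=cv2.connectedComponentsWithStats(g.astype(np.uint8)); k=1+np.argmax(s[1:,4]) if n>1 else 0; print('cap centroid',c[k],s[k],at_z(0,c[k],.065,P))
cv2.imwrite('pics/w19c.png',v[:260,60:][:,:,::-1])
o=get_obs(); print(o['time'],o['position'],o['ft_force'])
E
```

```text
time: 42.75
position: [0.4219, 0.1341, 0.1688]
tool_rot: [-0.7, 0.053, 0.711, 0.05]
ft_force: [0.5, -0.4, 0.1]
grip_width: 0.0873
card 0.89 ((-232.4364471435547, 189.99473571777344), (34.135921478271484, 46.915164947509766), 57.29320526123047)
expected cap px [282.65610234 112.27185456]
jar [282.4 111.7  47.6  52.3] 0.92
cap centroid [281.46298227 110.40510949] [ 257   86   50   50 1918] [0.49408585 0.15345444 0.065     ]
42.9 [0.42454608 0.13622505 0.16926904] [0.26838428 0.72956869 0.14853003]
```

View pics/w19c.png

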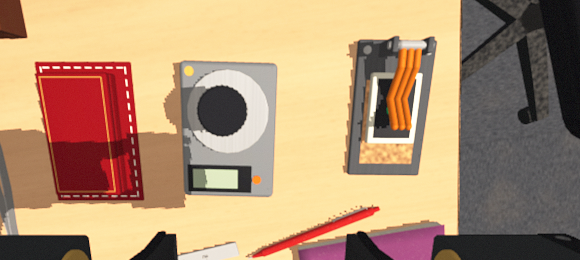

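```bash
python3 -c "
from h import *
print(robot.hand_in())"
```

```text
the job is handed in; nothing more can be done
None
```

The stack is taken apart, all four items are laid out, and the job was handed in at about 43 s of the 106 s allowed. No verdict came back.

| Item | Last measured position | Target |
|---|---|---|
| Jar | cap about 1.6 mm from the pan centre, upright | within 14 mm |
| Card | (+2, +0.5) mm in the holder frame, square and flat under the arm | −12/+18 mm along, ±12 mm across |
| Blue box | within 1 mm and 0.1° of its mat | within 14 mm |
| Red box | about 1 mm and 0.1° off its mat | within 14 mm |

- **Card trouble:** the nose first caught the arm's lip and pitched up, so I released it flat on the base and re-gripped it. Straight pushing then jammed, with up to about 41 N vertical on the wrist. Lifting the nose and moving forward got it in. I can't tell whether that jam broke the 40 N limit. The limit is for the arm or gripper body, and I believe only the held card and fingertips were in contact.
- **Checks that failed or disagreed:**
  - The final card check picked up a look-alike, so the card figures come from the look just after release; the last picture shows it in place.
  - Box and card heights triangulated 5–9 mm above the stated ones; I worked to the stated heights.
  - Early estimates of the pan centre differed by up to 10 mm along x.
- **Not checked:** I could not read the holder arm's angle; the last picture shows the arm resting on the card.

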